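# Fetch the torch from behind the bench supplies

## Robot

A 6-joint arm with a two-finger parallel gripper is mounted at the origin on a cart in front of the work surface, level with it; the furniture and walls round the work are solid. World frame = base frame: x ahead of the robot, y to its left, z up, the work surface at z = 0. Lengths are in m, angles in degrees, forces in N, time in s.
With the tool pointing down it reaches from about 0.4 to 0.825 m from the base axis. Payload 7 kg.
Tool frame: the origin (TCP) lies between the finger pads; the fingertips stand 17 mm ahead of it and the grasp point (between the pads) lies 2 mm behind it; x points along the fingers, y is the direction in which the jaws open and shut, and the axes are right-handed (so a half turn about x gives the same grasp; the last joint's range is limited). The gripper opens to 88 mm and grips with 3 to 60 N. Pads are 19 mm wide; open, the fingers measure 130 mm over their backs; the gripper's body (78 mm by 193 mm) begins 47 mm behind the grasp point.
Start: joints at [92.252, 20.546, 0.682, 0, -70.136, -16.507], TCP at [0.166, 0.654, 0.244] pointing down, gripper open.
Joint ranges: [-176.03, 176.03], [-82.01, 121.73], [-58.28, 71.71], [-173.87, 95.51], [-174.79, -0.11], [-173.66, 173.66]. Speed limits (degrees/s): [136.94, 136.94, 172.46, 180, 180, 180].

## Interface

Orientations are given as [roll, pitch, yaw] about the fixed x, y, z axes, in that order (R = Rz(yaw) Ry(pitch) Rx(roll)).
In Python, from plant import r gives the robot as it stands.
- The arm moves only by the shell command python3 -m jog 'ROWS' [FORCE]. ROWS is a JSON object of lists of equal length, an entry for each row: "fingers": the opening, from 0 (shut) to 1 (fully open); "dp": the shift along the tool's x, y, z in mm, a list of three; "twist": the turn about the tool's x in degrees. In form: {"fingers": [fingers, ...], "dp": [[dx, dy, dz], ...], "twist": [twist, ...]}. A call has exactly 5 rows; each row is the pose to reach, as a shift and turn from the pose measured when the call began, along the tool's axes at that moment; what a row does not reach only later rows make up. A row lasts 1/10 s, in which the tool goes at most 50 mm and 8.59 degrees, less where a joint would pass 70% of its speed; a pose out of reach is approached as far as the arm can. A call with a gripper value outside its range is refused whole. The fingers move at their own pace and stop on an object; FORCE is the grip in N (left out, the last holds). Time passes only in rows, so rows that repeat a pose let the fingers close, or fill a call up. It gives the time, the measured TCP pose, the force and the opening at its end, in the units of the state.
- r.get_state(): the state, without advancing time (a new reading comes with each control period).
- r.capture(name): name is "scene" or "top" or "wrist"; returns a dict with "frame" (384x512x3 uint8, red, green, blue), "intrinsics" (3x3 intrinsics, pixels), "D" ([k1, k2, p1, p2, k3] as OpenCV has them; the pictures are not rectified), "pose" (4x4, takes a point from camera to world coordinates). Camera axes: x right, y down, z forward; pixel columns grow to the right and rows downward; lengths in m; the calibration is good to about 2 mm. A picture is of the moment at which its call begins. There is no depth.
- r.close_job(): hands the job in, once; it reports no verdict.
The state is a dict: "time_s": time; "joints": joint angles; "qd": joint speeds; "joint_torque": joint torques, N m; "tcp_pos": TCP position; "eef_rot": TCP orientation; "contact_force": force on the tool from outside, world axes, zero at the start; "moment": the same for the moment, N m; "gripper_width": finger opening in m.
Only numpy, scipy, OpenCV 4.12 (cv2) and the standard library are available. Lean on these libraries where they do the work, as an engineer would, in place of code of your own. Each camera call takes 0.05 s, during which the arm holds its last target. There are 200 camera calls.

## Task

The pocket torch lies in the stock tray, hemmed in by the solvent bottle, the flux jar and the solder spool: first stand those three upright on the cork side mat, without knocking any over. Then lay the torch on the sloped wooden rest, along the cleat, in the middle and against it, so that it cannot roll off. Then put the bottle, the jar and the spool back upright in the tray, each exactly where it stood at the start.

Things in the scene. Friction and masses are not known exactly. Their poses are not given: they have to be found in the camera images.
- bottle_center (a point): White solvent bottle with a red spout, standing upright. Body round, 53 mm in diameter, straight up to 90 mm above its foot; 146 mm high with the spout: grip it at its centre or a little higher, so that the palm clears its top. The point is on the axis, 73 mm above the foot; z up. About 0.14 kg. Which of the three supplies stands at which of the three spots round the torch changes.
- jar_center (a point): Small round flux jar, white with a dark green lid, 41 mm in diameter, 29 mm high, standing upright. The point is on the axis, 14.5 mm above the foot; z is up along the axis. About 0.06 kg. (The small blue reel and the small metal block in the tray's back corners, at most 11 mm high, are fixed bystanders.)
- spool_center (a point): Round spool of solder wire with green rims, 60 mm in diameter, 43 mm high, standing upright on a flange. The point is on the axis, 21.5 mm above the foot; z is up along the axis. About 0.15 kg.
- torch_center (a point): Grey steel pocket torch, a plain cylinder 23.2 mm in diameter and 84 mm long, lying on the tray floor and free to roll. The point is the middle of its axis; z runs along its length (at the start along the tray's x). About 0.08 kg.
- stock_tray: Fixed shallow grey tray. Origin under it on the desk; floor top at z = 4 mm, x -120 to 90 mm (x to the back wall), y -120 to 120 mm; back wall 30 mm high at x = 88 mm, side walls 19 mm. Start: torch at (0, 0) lengthwise along x; one supply in front at (-80, 0), one each at (0, +-52) mm: fingers fit round these two only along tray x, round the front one only along y. Yaw within 0.25 rad.
- side_mat: Fixed brown cork mat, 240 mm (x) by 110 mm (y), 4 mm thick, flat on the desk to one side of the tray: the side area. Origin at the middle of its underside; z up; yaw within 0.25 rad. The three supplies fit on it in a row along x, each wholly on the mat. Mat and sloped rest may change sides.
- sloped_rest: Fixed wooden rest, 130 mm wide (y along the cleat). Deck sloped 20 degrees, rising to +x (away from the robot, yaw within 0.25 rad): surface 30 mm + 0.364 x above the desk, x -44 to 46 mm. On its low edge a cleat of two blocks (y 23 to 65 mm each side), 12 mm thick, 16 mm high off the deck; a 46 mm notch between them leaves room for a finger. Origin on the desk, z up.
- rest_seat (a point): Where the middle of the torch's axis lies when the torch rests on the deck and touches both cleat blocks: 11.6 mm off the deck and 11.6 mm up the slope from the cleat's face, at the middle of the width. Axes as the sloped rest's. A torch let go on the deck a little up the slope rolls down against the cleat.
There are look-alikes about, which are no part of the job. Leave any purple look-alike of the part that bears bottle_center alone.

How it is judged:
By the outcome, as a careful person would: the job done as asked, in the order asked, and still so for the second after the job is handed in, with the robot touching nothing.
It also fails if it takes over 141 s, if anything falls off the work surface, if the arm or the gripper's body presses on something with over 40 N, if the wrist force passes 120 N, or if a joint passes its speed limit or range.

## Working session

There is one attempt and no reset: what is moved stays moved. The work goes in short steps, Python scripts to look and compute and a shell command to move; the robot and the scene stay as the last step left them, time stands still between calls to the robot, and variables do not carry over. Pictures are saved under pics/ and viewed, on a budget of 14 in all, crops included, one or two more only if the job needs it, and the job is handed in when it is done.

```bash
ls; mkdir -p pics
python3 - <<'E'
from plant import r
import cv2,json,numpy as np,pickle
s=r.get_state(); print(s)
for n in ("scene","top"):
    c=r.capture(n); cv2.imwrite(f"pics/{n}0.png",c["frame"][:,:,::-1]); pickle.dump(c,open(f"{n}0.pkl","wb"))
    print(n,np.round(c["pose"],3).tolist(),np.round(c["intrinsics"],1).tolist(),c["D"])
E
```

```text
pics
{'time_s': 0.0, 'joints': array([ 9.22513929e+01,  2.05927039e+01,  6.33596420e-01, -2.09255636e-02,
       -7.01341311e+01, -1.65081685e+01]), 'qd': array([-0.03178429,  0.067167  ,  0.03376869,  0.00278933,  0.04082993,
        0.00649595]), 'joint_torque': array([-1.03747429e-04, -5.82715166e+01,  2.93062019e+01,  6.99736163e+00,
        6.87495005e-03, -1.51219219e-04]), 'tcp_pos': array([0.16612144, 0.65376993, 0.24260445]), 'eef_rot': array([ 94.59640371,  89.90470822, -99.66749882]), 'contact_force': array([ 0.22767733, -0.13439326, -1.10977149]), 'moment': array([-0.06163735,  0.01650331, -0.02214241]), 'gripper_width': 0.08750992858857495}
scene [[0.834, -0.345, 0.431, -0.048], [-0.552, -0.488, 0.676, -0.917], [-0.023, -0.801, -0.598, 0.85], [0.0, 0.0, 0.0, 1.0]] [[477.1, 0.0, 251.2], [0.0, 477.1, 195.6], [0.0, 0.0, 1.0]] [-0.11461298  0.          0.          0.          0.        ]
top [[0.007, -0.982, 0.189, 0.307], [-1.0, -0.006, 0.006, -0.005], [-0.005, -0.189, -0.982, 1.233], [0.0, 0.0, 0.0, 1.0]] [[439.0, 0.0, 261.0], [0.0, 439.0, 191.7], [0.0, 0.0, 1.0]] [-0.03042395  0.          0.          0.          0.        ]
```

View pics/top0.png

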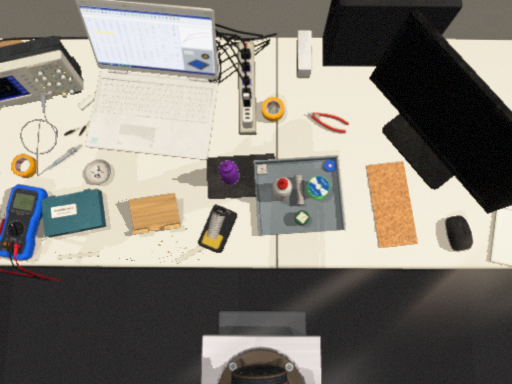

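View pics/scene0.png

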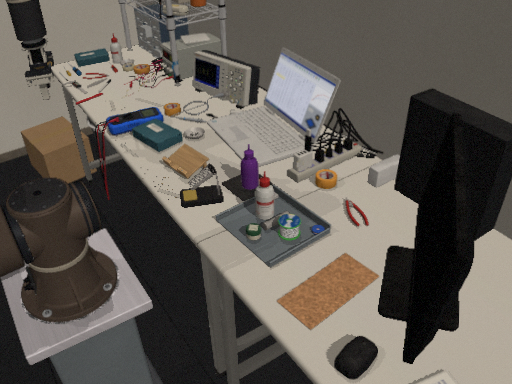

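The top view shows the candidates. For the bottle, the white one with the red spout in the tray is at (282,186). The purple look-alike on the black pad at (229,172) is to be left alone. The torch is at (298,190), the spool at (319,188), and the jar in front at (303,218). The mat is on the right at (391,203), the rest on the left at (154,212).

```bash
cat > h.py <<'E'
import numpy as np,cv2,pickle
from plant import r
from scipy.spatial.transform import Rotation as R
def ray(c,uv,z):
    uv=np.asarray(uv,float).reshape(-1,1,2)
    n=cv2.undistortPoints(uv,c["intrinsics"],np.array(c["D"])).reshape(-1,2)
    d=np.c_[n,np.ones(len(n))]@c["pose"][:3,:3].T; o=c["pose"][:3,3]
    return o+d*((z-o[2])/d[:,2])[:,None]
def blobs(c,lo,hi,roi=None,amin=15):
    hsv=cv2.cvtColor(c["frame"],cv2.COLOR_RGB2HSV); m=cv2.inRange(hsv,lo,hi)
    if roi: x0,y0,x1,y1=roi; k=np.zeros_like(m);k[y0:y1,x0:x1]=1;m*=k
    m=cv2.morphologyEx(m,cv2.MORPH_CLOSE,np.ones((3,3)))
    cs,_=cv2.findContours(m,cv2.RETR_EXTERNAL,cv2.CHAIN_APPROX_NONE)
    return sorted([k for k in cs if cv2.contourArea(k)>=amin],key=cv2.contourArea)[::-1]
def world_rect(c,k,z):
    p=ray(c,k.reshape(-1,2),z)[:,:2]
    return cv2.minAreaRect((p*1000).astype(np.float32))
E
python3 - <<'E'
from h import *
c=pickle.load(open("top0.pkl","rb")); f=c["frame"]
print("mat",[world_rect(c,k,.004) for k in blobs(c,(5,80,80),(25,255,255),(355,150,430,255),200)[:2]])
print("rest",[(cv2.boundingRect(k),world_rect(c,k,.03)) for k in blobs(c,(5,80,80),(25,255,255),(120,180,190,240),200)[:2]])
for nm,lo,hi,roi,z in (("red",(0,120,80),(8,255,255),(260,165,295,205),.145),("red2",(172,120,80),(180,255,255),(260,165,295,205),.145),
  ("green",(40,60,30),(85,255,255),(300,170,335,205),.047),("lid",(40,30,20),(90,255,140),(290,205,318,232),.033)):
    for k in blobs(c,lo,hi,roi,5)[:3]: print(nm,cv2.boundingRect(k),cv2.contourArea(k),np.round(world_rect(c,k,z),0) if 0 else world_rect(c,k,z))
a=cv2.resize(f[145:245,245:350,::-1],None,fx=5.5,fy=5.5,interpolation=cv2.INTER_CUBIC)
b=cv2.resize(f[185:245,115:195,::-1],None,fx=2.7,fy=2.7,interpolation=cv2.INTER_CUBIC)
o=np.zeros((550,800,3),np.uint8); o[:a.shape[0],:a.shape[1]]=a; o[:b.shape[0],580:580+b.shape[1]]=b
cv2.imwrite("pics/crop1.png",o)
E
```

```text
mat [((511.90936279296875, -366.80657958984375), (239.67401123046875, 110.05320739746094), 6.739039897918701)]
rest [((128, 193, 53, 42), ((476.1339111328125, 299.47296142578125), (100.00921630859375, 136.44772338867188), 9.04350757598877))]
red (278, 178, 10, 11) 75.0 ((539.4031372070312, -52.280006408691406), (22.807815551757812, 25.952608108520508), 89.97920227050781)
green (306, 176, 24, 24) 77.0 ((549.1286010742188, -152.28994750976562), (60.377723693847656, 67.92376708984375), 45.04767608642578)
lid (294, 210, 16, 15) 165.5 ((467.3429260253906, -109.91161346435547), (38.762596130371094, 41.39179992675781), 44.96574783325195)
```

View pics/crop1.png

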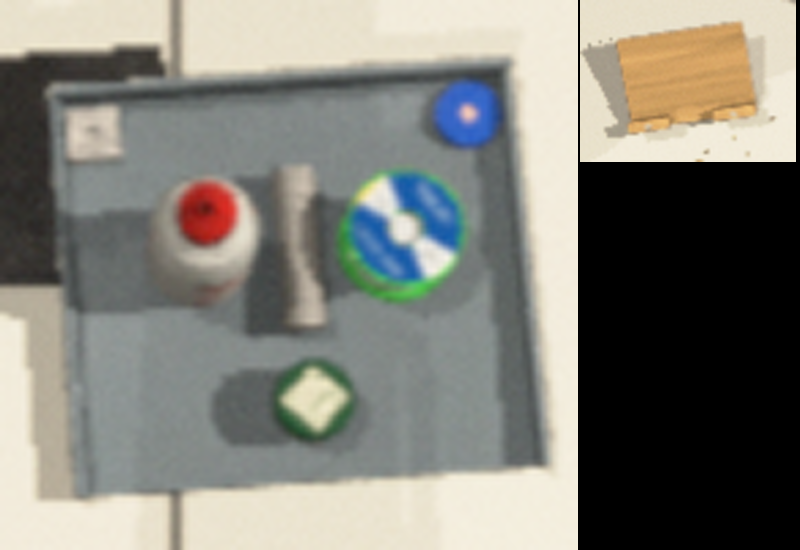

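The close crop confirms it: the red-spout bottle (207,212) is on the left, the spool (405,225) on the right, the jar (315,400) in front, and the torch (300,247) in the middle. The fixed block and blue reel sit in the back corners. Next I'll fit the tray pose and go to look from the wrist.

```bash
cat >> h.py <<'E'
def plan(xyz,jaw,s=None):
    """dp (mm) and twist (deg) from present pose to xyz with jaw axis at world yaw `jaw` (mod 180)"""
    s=s or r.get_state(); M=R.from_euler("xyz",s["eef_rot"],degrees=True).as_matrix()
    d=M.T@((np.array(xyz)-s["tcp_pos"])*1000)
    y=M[:,1]; cur=np.degrees(np.arctan2(y[1],y[0])); t=-((jaw-cur+90)%180-90)  # tool x down: + twist = - yaw
    return np.round(d,1),round(t,1)
def jaw(s=None):
    s=s or r.get_state(); M=R.from_euler("xyz",s["eef_rot"],degrees=True).as_matrix(); return M,np.degrees(np.arctan2(M[1,1],M[0,1]))
E
python3 - <<'E'
from h import *
from scipy.optimize import least_squares
c=pickle.load(open("top0.pkl","rb"))
px=lambda u,v:(245+(u+.5)/5.5-.5,145+(v+.5)/5.5-.5)
obs=[(px(207,212),.145,(0,52)),(px(405,225),.047,(0,-52)),(px(315,400),.033,(-80,0)),(px(300,247),.0157,(0,0))]
P=np.array([ray(c,[u],z)[0,:2]*1000 for u,z,_ in obs]); L=np.array([l for *_,l in obs],float)
print(P.round(1))
def tr(q,L): a=q[2];return L@np.array([[np.cos(a),np.sin(a)],[-np.sin(a),np.cos(a)]])+q[:2]
q=least_squares(lambda q:(tr(q,L)-P).ravel(),[545,-100,0]).x
print(q[:2],np.degrees(q[2])); print((tr(q,L)-P).round(1), tr(q,L).round(1))
# tray outline corners
t=[px(50,90),px(510,62),px(548,465),px(80,495)]
print("tray corners z .03/.019",[ray(c,[u],z)[0,:2].round(3) for u,z in zip(t,(.03,.03,.019,.019))])
px2=lambda u,v:(115+u/2.7,185+v/2.7)
for u,z in (((618-580,38),.0464),((742-580,22),.0464)): print("rest back", ray(c,[px2(*u)],z))
for u in ((628-580,132),(756-580,108)): print("rest front cleat",ray(c,[px2(*u)],.015))
M,j=jaw(); print(M.round(3),j)
print("view pose",plan((.50,-.1,.36),90))
print("monitor line",ray(c,[(372,78),(490,208)],.1),ray(c,[(440,15),(511,90)],.45))
E
```

```text
[[ 539.   -51.6]
 [ 553.9 -155. ]
 [ 467.1 -110.2]
 [ 548.5 -104.9]]
[ 546.98819986 -103.17354204] 6.469152180625468
[[ 2.1  0.1]
 [-1.   0.2]
 [ 0.4 -2. ]
 [-1.5  1.7]] [[ 541.1  -51.5]
 [ 552.8 -154.8]
 [ 467.5 -112.2]
 [ 547.  -103.2]]
tray corners z .03/.019 [array([0.627, 0.024]), array([ 0.644, -0.213]), array([ 0.437, -0.229]), array([0.42 , 0.007])]
rest back [[0.51272383 0.36589575 0.0464    ]]
rest back [[0.53010945 0.23961439 0.0464    ]]
rest front cleat [[0.41983371 0.35911565 0.015     ]]
rest front cleat [[0.44568598 0.22762371 0.015     ]]
[[-0.    -0.246 -0.969]
 [-0.001 -0.969  0.246]
 [-1.     0.001 -0.   ]] -104.26106659272699
view pose (array([-116.2,  648.5, -509.3]), np.float64(-14.3))
monitor line [[ 0.84825259 -0.30328472  0.1       ]
 [ 0.48536387 -0.59885924  0.1       ]] [[ 0.81730855 -0.35280365  0.45      ]
 [ 0.65942999 -0.47802512  0.45      ]]
```

```bash
python3 -m jog '{"fingers":[1,1,1,1,1],"dp":[[-40,20,-15],[-80,50,-40],[-100,90,-70],[-116,125,-98],[-116,160,-126]],"twist":[0,0,0,0,0]}' 20
python3 -m jog '{"fingers":[1,1,1,1,1],"dp":[[0,39,-30],[0,78,-61],[0,117,-92],[0,156,-123],[0,195,-153]],"twist":[0,0,0,0,0]}'
python3 -m jog '{"fingers":[1,1,1,1,1],"dp":[[0,39,-30],[0,78,-61],[0,117,-92],[0,156,-123],[0,195,-153]],"twist":[0,0,0,0,0]}'
python3 - <<'E'
from h import *
print(plan((.50,-.1,.36),4.5+90))
E
```

```text
time_s: 0.6
tcp_pos: [0.249, 0.4682, 0.361]
eef_rot: [-104.9, 89.9, 60.9]
contact_force: [1.8, 0.4, -0.0]
gripper_width: 0.0874
time_s: 1.1
tcp_pos: [0.3495, 0.2395, 0.3607]
eef_rot: [-101.3, 89.9, 64.5]
contact_force: [1.6, 0.5, -1.5]
gripper_width: 0.0874
time_s: 1.6
tcp_pos: [0.4502, 0.0109, 0.3605]
eef_rot: [-107.7, 89.8, 58.1]
contact_force: [1.4, 1.0, 0.8]
gripper_width: 0.0879
(array([  0.3,  95.3, -75.4]), np.float64(-18.7))
```

```bash
python3 -m jog '{"fingers":[1,1,1,1,1],"dp":[[0,38,-30],[0,70,-55],[0,95,-75],[0,95,-75],[0,95,-75]],"twist":[-8,-16,-18.7,-18.7,-18.7]}'
python3 - <<'E'
from h import *
c=r.capture("wrist"); pickle.dump(c,open("w1.pkl","wb")); print(np.round(c["pose"],3).tolist(),np.round(c["intrinsics"],1).tolist(),c["D"])
cv2.imwrite("pics/w1.png",cv2.resize(c["frame"][:,:,::-1],None,fx=1.5,fy=1.5))
E
```

```text
time_s: 2.1
tcp_pos: [0.4995, -0.1005, 0.3595]
eef_rot: [-87.4, 89.9, 96.9]
contact_force: [-1.4, 0.3, -0.0]
gripper_width: 0.0877
[[0.076, -0.96, -0.27, 0.573], [-0.997, -0.074, -0.018, -0.096], [-0.003, 0.271, -0.963, 0.5], [0.0, 0.0, 0.0, 1.0]] [[275.7, 0.0, 256.7], [0.0, 275.7, 191.9], [0.0, 0.0, 1.0]] [-0.03198674  0.          0.          0.          0.        ]
```

View pics/w1.png

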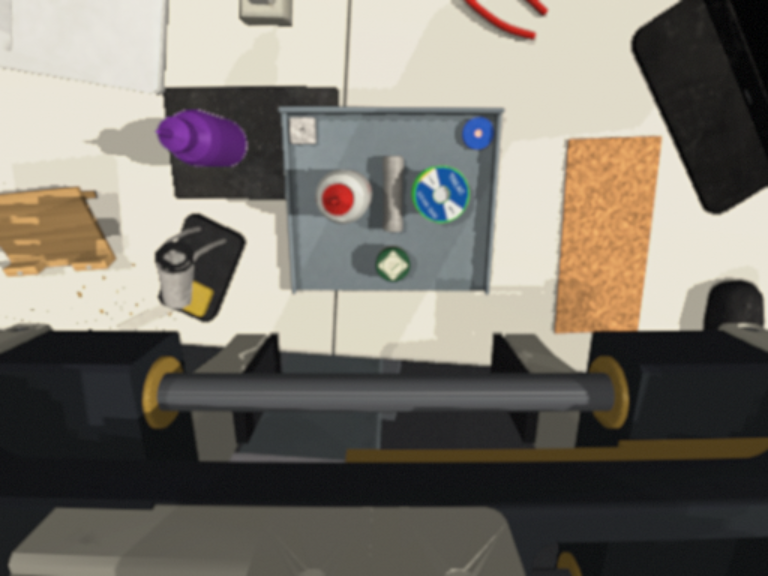

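The wrist view (×1.5) shows everything clearly: bottle cap (338,199), torch (395,193), spool (440,194), jar (393,265), purple bottle (200,135), mat (608,235), and the rest partly in view at (55,230).

```bash
cat > meas.py <<'E'
from h import *
from scipy.optimize import least_squares
def circ(c,ks,z):
    p=np.vstack([ray(c,k.reshape(-1,2),z)[:,:2]*1000 for k in ks]).astype(np.float32)
    (x,y),rad=cv2.minEnclosingCircle(p); return np.round([x,y,rad],1)
def mid(c1,u1,c2,u2):
    a,b=[ray(c,[u],0)[0] for c,u in((c1,u1),(c2,u2))]; o1,o2=c1["pose"][:3,3],c2["pose"][:3,3]
    A=np.c_[a-o1,-(b-o2)]; t=np.linalg.lstsq(A,o2-o1,rcond=None)[0]; p,q=o1+A[:,0]*t[0],o2-A[:,1]*t[1]
    return (p+q)/2,np.linalg.norm(p-q)
E
python3 - <<'E'
from meas import *
w=pickle.load(open("w1.pkl","rb")); t=pickle.load(open("top0.pkl","rb"))
sp=blobs(w,(35,90,60),(130,255,255),(272,108,316,152),8); print("spool",circ(w,sp,.047))
sp=blobs(t,(35,90,60),(130,255,255),(300,170,335,205),8); print("spool top",circ(t,sp,.047))
ja=blobs(w,(35,40,20),(95,255,160),(248,162,277,192),8); print("jar",[cv2.boundingRect(k) for k in ja],circ(w,ja,.033))
rd=[blobs(c,(0,150,60),(10,255,255),roi,5) for c,roi in ((w,(205,115,245,150)),(t,(260,165,295,205)))]
cen=[]
for k in rd:
    m=cv2.moments(k[0]); cen.append((m["m10"]/m["m00"],m["m01"]/m["m00"]))
print("cap",cen,mid(w,cen[0],t,cen[1]), ray(w,[cen[0]],.143), ray(t,[cen[1]],.143))
to=blobs(w,(0,0,110),(30,70,255),(254,98,272,160),30); print("torch",[(cv2.boundingRect(k),world_rect(w,k,.018)) for k in to])
ma=blobs(w,(5,80,80),(25,255,255),(360,80,450,230),200); print("mat",world_rect(w,ma[0],.004))
# tray rim
cor=[(281,108),(502,108),(488,292),(295,292)]
print("tray",[ray(w,[(u/1.5,v/1.5)],z)[0,:2].round(4) for (u,v),z in zip(cor,(.03,.03,.019,.019))])
E
```

```text
spool [ 554.3 -154.7   31.6]
spool top [ 548.9 -152.5   34. ]
jar [(250, 165, 24, 23)] [ 470.6 -110.7   20.6]
cap [(224.80665519219735, 132.44979919678715), (282.265206812652, 183.39659367396592)] (array([ 0.54538323, -0.05292   ,  0.11234689]), np.float64(0.00036608842856180544)) [[ 0.54761239 -0.05617366  0.143     ]] [[ 0.53877754 -0.05175932  0.143     ]]
torch [((257, 104, 13, 51), ((548.64208984375, -106.96415710449219), (83.69310760498047, 20.149049758911133), 4.361000061035156))]
mat ((513.9620361328125, -366.7586669921875), (238.24844360351562, 109.38539123535156), 6.722461700439453)
tray [array([0.6298, 0.0204]), array([ 0.6475, -0.213 ]), array([ 0.4421, -0.2296]), array([0.4242, 0.0038])]
```

Run:
```python
from h import *
s=r.get_state(); print(s["joints"].round(1),jaw(s)[1],s["contact_force"])
print(plan((.5455,-.0525,.20),4.4,s))
```

```text
[ 10.7   1.4  -8.4  -0.1 -80.2  83.7] -85.5795479152306 [-0.36807297  0.7961158   0.15407188]
(array([160. , -43.1, -49.5]), np.float64(-90.0))
```

```bash
python3 -m jog '{"fingers":[1,1,1,1,1],"dp":[[0,-9,-10],[0,-18,-20],[0,-27,-30],[20,-36,-40],[40,-43,-49.5]],"twist":[8.5,17,25.5,34,42.5]}'
python3 -m jog '{"fingers":[1,1,1,1,1],"dp":[[0,0,0],[0,0,0],[0,0,0],[0,0,0],[0,0,0]],"twist":[8.5,17,25.5,34,42.5]}'
python3 - <<'E'
from h import *
c=r.capture("wrist"); pickle.dump(c,open("w2.pkl","wb"))
cv2.imwrite("pics/w2.png",cv2.resize(c["frame"][:,:,::-1],None,fx=1.2,fy=1.2))
print(plan((.5455,-.0525,.20),4.4))
E
```

```text
time_s: 2.65
tcp_pos: [0.5456, -0.0508, 0.3204]
eef_rot: [-89.6, 89.8, 52.0]
contact_force: [0.8, -0.9, -0.1]
gripper_width: 0.0876
time_s: 3.15
tcp_pos: [0.5451, -0.0492, 0.3208]
eef_rot: [-49.9, 89.7, 49.0]
contact_force: [0.2, -0.9, 0.3]
gripper_width: 0.0878
(array([120.7,   0.5,  -3.6]), np.float64(4.0))
```

View pics/w2.png

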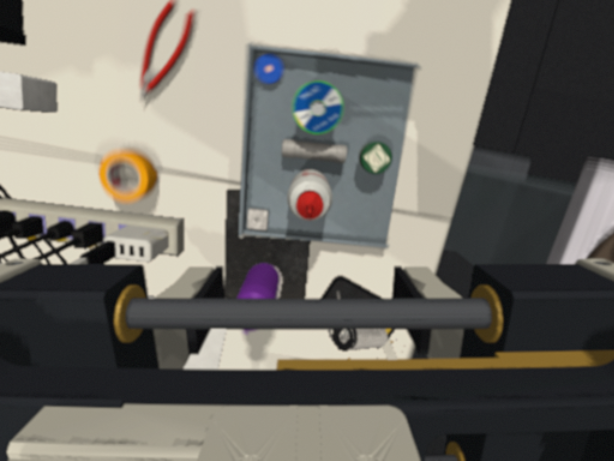

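The wrist view (×1.2) from the other side shows the cap (310,204), torch (314,152), spool (318,107) and jar (376,157). The purple bottle (258,290) is clear of the gripper's footprint. I'll measure again from here and average.

Run:
```python
from meas import *
w=pickle.load(open("w2.pkl","rb")); t=pickle.load(open("w1.pkl","rb"))
sp=blobs(w,(35,90,60),(130,255,255),(240,65,290,113),8); print("spool",circ(w,sp,.047))
ja=blobs(w,(35,40,20),(95,255,160),(300,115,328,148),8); print("jar",circ(w,ja,.033))
rd=[blobs(c,(0,150,60),(10,255,255),roi,5) for c,roi in ((w,(240,150,275,190)),(t,(205,115,245,150)))]
cen=[]
for k in rd:
    m=cv2.moments(k[0]); cen.append((m["m10"]/m["m00"],m["m01"]/m["m00"]))
print("cap",mid(w,cen[0],t,cen[1]))
to=blobs(w,(0,0,110),(30,70,255),(232,112,292,140),30); print("torch",[(cv2.boundingRect(k),world_rect(w,k,.018)) for k in to])
cor=[(249,46),(416,66),(386,245),(241,236)]
print("tray",[ray(w,[(u/1.2,v/1.2)],z)[0,:2].round(4) for (u,v),z in zip(cor,(.03,.019,.019,.03))])
```

```text
spool [ 552.4 -156.1   30.2]
jar [ 469.2 -109.7   21.1]
cap (array([ 0.54555909, -0.05295835,  0.11434423]), np.float64(0.00011014361019548665))
torch [((235, 116, 55, 17), ((547.66357421875, -107.7967758178711), (84.78341674804688, 18.3236141204834), 3.727349042892456))]
tray [array([ 0.6429, -0.2134]), array([ 0.4402, -0.2254]), array([0.4269, 0.0065]), array([0.6281, 0.0215])]
```

```bash
python3 -m jog '{"fingers":[1,1,1,1,1],"dp":[[40,0.5,-4],[80,0.5,-4],[120,0.5,-4],[150,0.5,-4],[180,0.5,-4]],"twist":[4,4,4,4,4]}'
python3 -m jog '{"fingers":[1,1,1,1,1],"dp":[[12,0,0],[20,0,0],[24,0,0],[28,0,0],[30,0,0]],"twist":[0,0,0,0,0]}'
python3 - <<'E'
from h import *
s=r.get_state(); print(jaw(s)[1],s["tcp_pos"],plan((.5455,-.053,.107),4.3))
E
```

```text
time_s: 3.7
tcp_pos: [0.5453, -0.0514, 0.1398]
eef_rot: [-46.6, 89.7, 48.0]
contact_force: [0.4, -0.0, -0.1]
gripper_width: 0.0877
time_s: 4.2
tcp_pos: [0.5458, -0.051, 0.1103]
eef_rot: [-53.4, 89.6, 41.3]
contact_force: [-0.6, -0.1, -0.3]
gripper_width: 0.0876
-175.3329426246421 [ 0.54578172 -0.05103935  0.11034573] (array([ 3.3,  0.5, -1.9]), np.float64(0.4))
```

```bash
python3 -m jog '{"fingers":[1,1,1,1,1],"dp":[[2,0.5,-2],[4,0.5,-2],[6,0.5,-2],[7,0.5,-2],[8,0.5,-2]],"twist":[0,0,0,0,0]}'
python3 -m jog '{"fingers":[1,1,1,1,1],"dp":[[1,0,0],[2,0,0],[3,0,0],[4,0,0],[5,0,0]],"twist":[0,0,0,0,0]}'
```

```text
time_s: 4.7
tcp_pos: [0.5455, -0.0531, 0.1023]
eef_rot: [-53.6, 89.6, 41.1]
contact_force: [-0.1, -0.3, 0.1]
gripper_width: 0.0876
time_s: 5.2
tcp_pos: [0.5455, -0.0531, 0.0972]
eef_rot: [-53.6, 89.6, 41.0]
contact_force: [-0.5, 0.6, 1.2]
gripper_width: 0.0875
```

```bash
python3 -m jog '{"fingers":[1,1,1,1,1],"dp":[[1,0,0],[2,0,0],[3,0,0],[4,0,0],[4,0,0]],"twist":[0,0,0,0,0]}'
python3 -m jog '{"fingers":[1,1,1,1,1],"dp":[[1,0,0],[2,0,0],[3,0,0],[4,0,0],[4,0,0]],"twist":[0,0,0,0,0]}'
python3 - <<'E'
from h import *
c=r.capture("scene"); cv2.imwrite("pics/s2.png",cv2.resize(c["frame"][120:280,180:350,::-1],None,fx=3.5,fy=3.5,interpolation=cv2.INTER_CUBIC))
E
```

```text
time_s: 5.7
tcp_pos: [0.5455, -0.0531, 0.0931]
eef_rot: [-52.5, 89.7, 42.1]
contact_force: [0.3, -0.0, -0.1]
gripper_width: 0.0875
time_s: 6.2
tcp_pos: [0.5454, -0.053, 0.0889]
eef_rot: [-50.8, 89.7, 43.9]
contact_force: [-0.2, -0.5, -0.2]
gripper_width: 0.0878
```

View pics/s2.png

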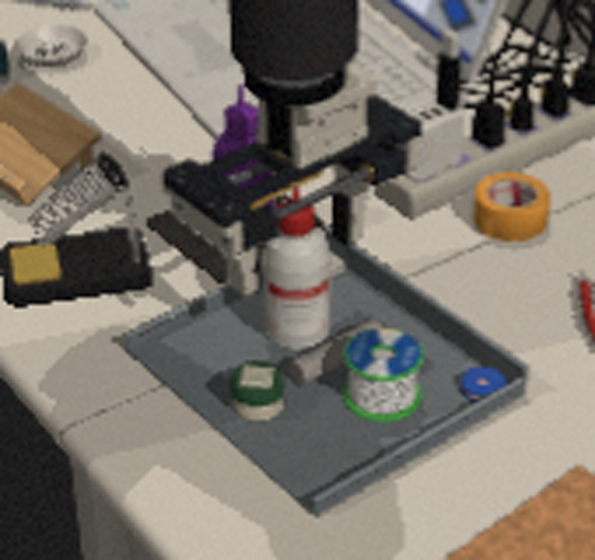

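The scene crop shows the red spout sitting in the open frame between the rods, the fingers round the bottle body, and nothing touched. Now I grip and lift.

```bash
python3 -m jog '{"fingers":[0.5,0.5,0.5,0.5,0.5],"dp":[[0,0,0],[0,0,0],[0,0,0],[0,0,0],[0,0,0]],"twist":[0,0,0,0,0]}' 25
python3 - <<'E'
from h import *
s=r.get_state(); print(s["tcp_pos"],s["gripper_width"],jaw(s)[1])
E
python3 -m jog '{"fingers":[0.5,0.5,0.5,0.5,0.5],"dp":[[0,0,0],[3,0,0],[-10,0,0],[-25,0,0],[-45,0,0]],"twist":[0,0,0,0,0]}'
python3 -m jog '{"fingers":[0.5,0.5,0.5,0.5,0.5],"dp":[[-15,0,0],[-30,0,0],[-40,0,0],[-45,0,0],[-45,0,0]],"twist":[0,0,0,0,0]}'
python3 - <<'E'
from h import *
s=r.get_state(); print(s["tcp_pos"],s["gripper_width"],plan((.4286,-.3768,s["tcp_pos"][2]),96.7,s))
E
```

```text
time_s: 6.75
tcp_pos: [0.5454, -0.053, 0.089]
eef_rot: [-51.8, 89.7, 42.8]
contact_force: [-0.7, -0.0, -0.4]
gripper_width: 0.0531
[ 0.54543931 -0.05303456  0.08899141] 0.05309245878508901 -175.33420528213648
time_s: 7.25
tcp_pos: [0.5445, -0.0533, 0.1338]
eef_rot: [-37.1, 89.7, 57.6]
contact_force: [1.6, -0.0, -1.5]
gripper_width: 0.0529
time_s: 7.75
tcp_pos: [0.5446, -0.0534, 0.1792]
eef_rot: [-42.4, 89.7, 52.2]
contact_force: [0.7, -0.3, -2.1]
gripper_width: 0.0523
[ 0.54455516 -0.05339419  0.17917214] 0.05231056948380543 (array([  -1.7,  141.8, -312.9]), np.float64(87.9))
```

```bash
python3 -m jog '{"fingers":[0.5,0.5,0.5,0.5,0.5],"dp":[[0,7,-15],[0,18,-40],[0,32,-70],[0,47,-104],[0,62,-137]],"twist":[6,14,22,30,38]}'
python3 - <<'E'
from h import *
s=r.get_state(); print(s["tcp_pos"],s["gripper_width"],plan((.4286,-.3768,s["tcp_pos"][2]),96.7,s))
E
```

```text
time_s: 8.25
tcp_pos: [0.4928, -0.1959, 0.1775]
eef_rot: [10.9, 89.7, 67.3]
contact_force: [0.8, -0.7, -1.7]
gripper_width: 0.0526
[ 0.49284781 -0.19593599  0.17746228] 0.05263030842655511 (array([  -0.9,  -46.7, -186.2]), np.float64(49.6))
```

```bash
python3 -m jog '{"fingers":[0.5,0.5,0.5,0.5,0.5],"dp":[[0,-11,-45],[0,-22,-90],[0,-33,-135],[0,-41,-165],[0,-46,-183]],"twist":[8,16,24,32,40]}'
python3 - <<'E'
from h import *
s=r.get_state(); print(s["tcp_pos"],s["joints"].round(1),plan((.4286,-.3768,.120),96.7,s))
E
```

```text
time_s: 8.75
tcp_pos: [0.4281, -0.3757, 0.1753]
eef_rot: [73.1, 89.7, 89.0]
contact_force: [-0.0, 1.0, -1.7]
gripper_width: 0.0523
[ 0.42807824 -0.37565212  0.1752805 ] [-21.8  13.9 -18.   -0.3 -58.1 -52.2] (array([55.3, -1.5,  0.1]), np.float64(9.2))
```

```bash
python3 -m jog '{"fingers":[0.5,0.5,0.5,0.5,0.5],"dp":[[10,-1.5,0],[28,-1.5,0],[46,-1.5,0],[56,-1.5,0],[60,-1.5,0]],"twist":[8,9.2,9.2,9.2,9.2]}'
python3 -m jog '{"fingers":[0.5,0.5,0.5,0.5,0.5],"dp":[[8,0,0],[15,0,0],[20,0,0],[22,0,0],[23,0,0]],"twist":[0,0,0,0,0]}'
python3 -m jog '{"fingers":[0.5,0.5,0.5,0.5,0.5],"dp":[[0.5,0,0],[1,0,0],[1.5,0,0],[2,0,0],[2.5,0,0]],"twist":[0,0,0,0,0]}'
```

```text
time_s: 9.25
tcp_pos: [0.4277, -0.3764, 0.1136]
eef_rot: [104.6, 89.6, 111.3]
contact_force: [0.5, 0.2, -1.1]
gripper_width: 0.0526
time_s: 9.75
tcp_pos: [0.4277, -0.3763, 0.0906]
eef_rot: [104.6, 89.6, 111.3]
contact_force: [-0.2, -0.6, -1.3]
gripper_width: 0.0526
time_s: 10.25
tcp_pos: [0.4279, -0.3763, 0.0886]
eef_rot: [102.5, 89.6, 109.2]
contact_force: [-1.9, 4.2, 7.4]
gripper_width: 0.0525
```

```bash
python3 -m jog '{"fingers":[0.7,0.8,1,1,1],"dp":[[0,0,0],[0,0,0],[0,0,0],[0,0,0],[0,0,0]],"twist":[0,0,0,0,0]}'
python3 - <<'E'
from h import *
s=r.get_state(); print(s["tcp_pos"],jaw(s)[1])
E
python3 -m jog '{"fingers":[1,1,1,1,1],"dp":[[-5,0,0],[-15,0,0],[-35,0,0],[-60,0,0],[-90,0,0]],"twist":[0,0,0,0,0]}'
python3 -m jog '{"fingers":[1,1,1,1,1],"dp":[[-20,0,0],[-20,0,0],[-20,0,0],[-20,0,0],[-20,0,0]],"twist":[0,0,0,0,0]}'
python3 - <<'E'
from h import *
s=r.get_state(); c=r.capture("scene"); cv2.imwrite("pics/s3.png",c["frame"][:,:,::-1])
print(s["tcp_pos"],s["joints"].round(1),plan((.5533,-.1556,.2),4.3,s))
E
```

```text
time_s: 10.75
tcp_pos: [0.4279, -0.3763, 0.0885]
eef_rot: [102.8, 89.6, 109.5]
contact_force: [-0.5, 1.1, 1.1]
gripper_width: 0.0854
[ 0.42785065 -0.3763033   0.08852533] 96.70572012996455
time_s: 11.25
tcp_pos: [0.4276, -0.3767, 0.1797]
eef_rot: [108.5, 89.6, 115.2]
contact_force: [0.7, -0.2, 0.1]
gripper_width: 0.0876
time_s: 11.75
tcp_pos: [0.4272, -0.3766, 0.1989]
eef_rot: [114.9, 89.5, 121.6]
contact_force: [0.3, -0.5, -0.0]
gripper_width: 0.0879
[ 0.42724128 -0.37657201  0.19886341] [-21.9  12.9 -16.1  -0.3 -61.4 -61.2] (array([-1.000e-01,  2.048e+02,  1.510e+02]), np.float64(-87.6))
```

View pics/s3.png

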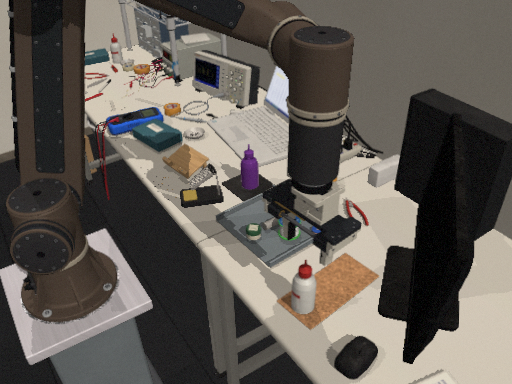

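The bottle stands upright on the near part of the mat (304,290). The spool is next.

```bash
python3 -m jog '{"fingers":[1,1,1,1,1],"dp":[[0,25,18],[0,60,44],[0,96,71],[0,130,97],[0,165,122]],"twist":[-8,-16,-25,-33,-42]}'
python3 - <<'E'
from h import *
print(plan((.5533,-.1556,.2),4.3))
E
```

```text
time_s: 12.3
tcp_pos: [0.5297, -0.197, 0.1992]
eef_rot: [78.3, 89.5, 127.0]
contact_force: [1.3, 0.2, 0.7]
gripper_width: 0.0878
(array([-0.6,  9.6, 46.6]), np.float64(-45.7))
```

```bash
python3 -m jog '{"fingers":[1,1,1,1,1],"dp":[[0,3,14],[0,6,28],[0,9,42],[0,9.6,46.6],[0,9.6,46.6]],"twist":[-8.5,-17,-25,-34,-42]}'
python3 - <<'E'
from h import *
from meas import circ
c=r.capture("wrist"); pickle.dump(c,open("w3.pkl","wb"))
for z in (.047,): 
    k=blobs(c,(35,90,60),(130,255,255),None,20); print([(cv2.boundingRect(q),cv2.contourArea(q)) for q in k][:8], [circ(c,[q],z) for q in k][:4])
print(plan((.5533,-.1556,.07),4.3))
E
```

```text
time_s: 12.8
tcp_pos: [0.5535, -0.1549, 0.1986]
eef_rot: [42.8, 89.4, 133.9]
contact_force: [-0.4, -0.6, 0.3]
gripper_width: 0.0877
[((228, 149, 56, 60), 1734.0), ((182, 128, 31, 31), 710.5), ((311, 199, 31, 30), 135.5)] [array([ 554.2, -159.2,   33.1]), array([ 615.8, -198. ,   16.5]), array([ 475. , -120.9,   18.5])]
(array([128.6,  -0.8,  -1.3]), np.float64(-2.7))
```

```bash
python3 -m jog '{"fingers":[1,1,1,1,1],"dp":[[30,-0.8,-1],[70,-0.8,-1],[110,-0.8,-1],[135,-0.8,-1],[150,-0.8,-1]],"twist":[-2.7,-2.7,-2.7,-2.7,-2.7]}'
python3 - <<'E'
from h import *
print(plan((.5533,-.1558,.0245),4.3), r.get_state()["tcp_pos"])
E
```

```text
time_s: 13.35
tcp_pos: [0.5514, -0.1552, 0.0456]
eef_rot: [53.7, 89.2, 147.8]
contact_force: [0.1, -0.5, 0.0]
gripper_width: 0.0879
(array([21.1, -2.1, -0.9]), np.float64(-0.3)) [ 0.55137089 -0.1552094   0.04559446]
```

```bash
python3 -m jog '{"fingers":[1,1,1,1,1],"dp":[[6,-2,-1],[12,-2,-1],[17,-2,-1],[20,-2,-1],[21,-2,-1]],"twist":[-0.3,-0.3,-0.3,-0.3,-0.3]}'
python3 -m jog '{"fingers":[0.55,0.55,0.55,0.55,0.55],"dp":[[0,0,0],[0,0,0],[0,0,0],[0,0,0],[0,0,0]],"twist":[0,0,0,0,0]}' 25
python3 - <<'E'
from h import *
s=r.get_state(); M,j=jaw(s); print(s["tcp_pos"],s["gripper_width"],j,M[:,0])
E
python3 -m jog '{"fingers":[0.55,0.55,0.55,0.55,0.55],"dp":[[-2,0,0],[-10,0,0],[-25,0,0],[-45,0,0],[-65,0,0]],"twist":[0,0,0,0,0]}'
python3 - <<'E'
from h import *
s=r.get_state(); print(s["gripper_width"],plan((.5031,-.368,s["tcp_pos"][2]),96.7,s),jaw(s)[0][:,0])
E
```

```text
time_s: 13.85
tcp_pos: [0.5534, -0.1559, 0.0249]
eef_rot: [51.6, 89.3, 145.9]
contact_force: [-0.5, 0.3, 0.5]
gripper_width: 0.0877
time_s: 14.35
tcp_pos: [0.5536, -0.1559, 0.0251]
eef_rot: [50.5, 89.3, 144.8]
contact_force: [-0.4, 0.2, 1.5]
gripper_width: 0.0592
[ 0.55360835 -0.15592347  0.02512224] 0.05920632391965735 -175.6665824316108 [-0.00990873  0.00698198 -0.99992653]
time_s: 14.85
tcp_pos: [0.554, -0.1564, 0.091]
eef_rot: [52.2, 89.3, 146.5]
contact_force: [0.9, 0.2, -1.2]
gripper_width: 0.059
0.059036541925640985 (array([  -0.9,   66.7, -207.2]), np.float64(87.6)) [-0.01055502  0.00698499 -0.9999199 ]
```

```bash
python3 -m jog '{"fingers":[0.55,0.55,0.55,0.55,0.55],"dp":[[-15,4,-12],[-35,11,-35],[-55,20,-62],[-70,28,-88],[-70,36,-112]],"twist":[8,16,25,33.5,42]}'
python3 - <<'E'
from h import *
s=r.get_state(); print(plan((.5031,-.368,s["tcp_pos"][2]),96.7,s))
E
```

```text
time_s: 15.35
tcp_pos: [0.5282, -0.2727, 0.1637]
eef_rot: [85.9, 89.5, 138.2]
contact_force: [0.3, -0.0, -0.8]
gripper_width: 0.0589
(array([ -0.4, -38.6, -90.6]), np.float64(45.5))
```

```bash
python3 -m jog '{"fingers":[0.55,0.55,0.55,0.55,0.55],"dp":[[0,-6,-14],[0,-13,-30],[0,-21,-50],[0,-30,-70],[0,-38,-90]],"twist":[8.5,17,25.5,34,42.5]}'
python3 - <<'E'
from h import *
s=r.get_state(); print(s["tcp_pos"],plan((.5031,-.368,.05),96.7,s))
E
```

```text
time_s: 15.85
tcp_pos: [0.5026, -0.3679, 0.1638]
eef_rot: [128.2, 89.5, 137.6]
contact_force: [-0.5, 1.7, -1.8]
gripper_width: 0.0595
[ 0.50259144 -0.36788525  0.16378325] (array([113.8,  -1. ,   1.1]), np.float64(2.7))
```

```bash
python3 -m jog '{"fingers":[0.55,0.55,0.55,0.55,0.55],"dp":[[20,-1,1],[55,-1,1],[90,-1,1],[113,-1,1],[128,-1,1]],"twist":[2.7,2.7,2.7,2.7,2.7]}'
python3 -m jog '{"fingers":[0.55,0.55,0.55,0.55,0.55],"dp":[[4,0,0],[6.5,0,0],[8,0,0],[9,0,0],[10,0,0]],"twist":[0,0,0,0,0]}'
```

```text
time_s: 16.35
tcp_pos: [0.5017, -0.3675, 0.034]
eef_rot: [135.4, 89.4, 142.1]
contact_force: [-0.2, 0.7, -0.9]
gripper_width: 0.0589
time_s: 16.85
tcp_pos: [0.502, -0.3677, 0.0251]
eef_rot: [134.8, 89.4, 141.4]
contact_force: [-2.9, 3.3, 10.8]
gripper_width: 0.059
```

```bash
python3 -m jog '{"fingers":[0.75,0.85,1,1,1],"dp":[[0,0,0],[0,0,0],[0,0,0],[0,0,0],[0,0,0]],"twist":[0,0,0,0,0]}'
python3 - <<'E'
from h import *
s=r.get_state(); print(s["tcp_pos"],jaw(s)[1])
E
python3 -m jog '{"fingers":[1,1,1,1,1],"dp":[[-10,0,0],[-35,0,0],[-65,0,0],[-90,10,0],[-100,40,0]],"twist":[0,0,0,0,0]}'
python3 - <<'E'
from h import *
print(plan((.47,-.1102,.12),94.3))
E
```

```text
time_s: 17.35
tcp_pos: [0.502, -0.3678, 0.0251]
eef_rot: [134.6, 89.4, 141.2]
contact_force: [0.2, -0.7, -0.1]
gripper_width: 0.0867
[ 0.50201234 -0.36775166  0.02514517] 96.65902653402544
time_s: 17.85
tcp_pos: [0.4997, -0.3303, 0.1287]
eef_rot: [125.9, 89.7, 132.5]
contact_force: [0.1, 0.9, 0.3]
gripper_width: 0.088
(array([  9.7, 222. ,  -4.3]), np.float64(2.3))
```

```bash
python3 -m jog '{"fingers":[1,1,1,1,1],"dp":[[0,45,-1],[0,95,-2],[0,145,-3],[0,190,-4],[0,222,-4]],"twist":[2.3,2.3,2.3,2.3,2.3]}'
python3 - <<'E'
from meas import *
c=r.capture("wrist"); pickle.dump(c,open("w4.pkl","wb"))
k=blobs(c,(35,40,20),(95,255,160),None,40); print([(cv2.boundingRect(q),circ(c,[q],.033)) for q in k][:4])
cv2.imwrite("pics/w4.png",c["frame"][:,:,::-1])
print(plan((.47,-.1102,.06),94.3))
E
```

```text
time_s: 18.35
tcp_pos: [0.4698, -0.1081, 0.1307]
eef_rot: [114.1, 89.7, 118.5]
contact_force: [1.3, -0.2, -0.4]
gripper_width: 0.0878
[((235, 173, 47, 45), array([ 467.6, -106.9,   21.5])), ((0, 174, 38, 45), array([ 484.5, -328.1,   24. ])), ((0, 204, 7, 17), array([ 501.4, -347.6,    8.2]))]
(array([70.9, -4.8,  0.1]), np.float64(0.1))
```

View pics/w4.png

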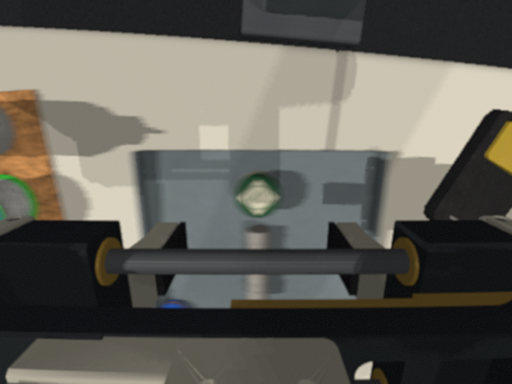

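The wrist view shows the jar at (258,195) ahead of the torch (257,262). Both are undisturbed. I grip the jar along y, with the fingertips just above the tray floor.

```bash
python3 -m jog '{"fingers":[1,1,1,1,1],"dp":[[25,-3.5,0.6],[55,-3.5,0.6],[80,-3.5,0.6],[92,-3.5,0.6],[98,-3.5,0.6]],"twist":[0,0,0,0,0]}'
python3 - <<'E'
from h import *
print(plan((.4692,-.1095,.0245),94.3),r.get_state()["tcp_pos"])
E
```

```text
time_s: 18.9
tcp_pos: [0.4699, -0.1088, 0.0322]
eef_rot: [119.9, 89.7, 124.3]
contact_force: [0.2, 0.4, 0.0]
gripper_width: 0.0876
(array([ 7.7, -0.7, -0.7]), np.float64(0.1)) [ 0.4699131  -0.10882417  0.03222014]
```

```bash
python3 -m jog '{"fingers":[1,1,1,0.7,0.35],"dp":[[4,-0.7,-0.7],[7.5,-0.7,-0.7],[7.5,-0.7,-0.7],[7.5,-0.7,-0.7],[7.5,-0.7,-0.7]],"twist":[0,0,0,0,0]}' 20
python3 -m jog '{"fingers":[0.35,0.35,0.35,0.35,0.35],"dp":[[0,0,0],[0,0,0],[0,0,0],[0,0,0],[0,0,0]],"twist":[0,0,0,0,0]}'
python3 - <<'E'
from h import *
s=r.get_state(); M,j=jaw(s); print(s["tcp_pos"],s["gripper_width"],j)
E
python3 -m jog '{"fingers":[0.35,0.35,0.35,0.35,0.35],"dp":[[-5,0,0],[-20,0,0],[-45,0,0],[-75,0,0],[-95,0,0]],"twist":[0,0,0,0,0]}'
python3 - <<'E'
from h import *
s=r.get_state(); print(s["gripper_width"],plan((.5726,-.3598,s["tcp_pos"][2]),96.7,s),jaw(s)[0][:,0])
E
```

```text
time_s: 19.4
tcp_pos: [0.4696, -0.1095, 0.0252]
eef_rot: [111.1, 89.7, 115.4]
contact_force: [0.5, 0.8, -0.4]
gripper_width: 0.077
time_s: 19.9
tcp_pos: [0.4696, -0.1095, 0.0252]
eef_rot: [110.3, 89.7, 114.6]
contact_force: [0.6, 0.3, 0.8]
gripper_width: 0.0402
[ 0.46962059 -0.10949044  0.02523357] 0.040188253643732526 94.37345743428938
time_s: 20.4
tcp_pos: [0.4703, -0.11, 0.1223]
eef_rot: [94.1, 89.7, 98.5]
contact_force: [0.9, 0.3, -1.1]
gripper_width: 0.0402
0.040156978057603154 (array([  -1.3, -256.9,   82.9]), np.float64(-2.3)) [-7.17494913e-04  4.81640248e-03 -9.99988144e-01]
```

```bash
python3 -m jog '{"fingers":[0.35,0.35,0.35,0.35,0.35],"dp":[[0,-20,8],[0,-60,25],[0,-105,45],[0,-150,65],[0,-193,80]],"twist":[0,0,-1,-2,-2.3]}'
python3 - <<'E'
from h import *
s=r.get_state(); print(plan((.5726,-.3598,.09),96.7,s))
E
```

```text
time_s: 20.9
tcp_pos: [0.5657, -0.2982, 0.1216]
eef_rot: [88.5, 89.7, 95.3]
contact_force: [0.9, 0.9, -0.7]
gripper_width: 0.0406
(array([ 31.3, -62.1,  -0.4]), np.float64(0.0))
```

```bash
python3 -m jog '{"fingers":[0.35,0.35,0.35,0.35,0.35],"dp":[[0,-35,-0.4],[5,-62,-0.4],[35,-62,-0.4],[65,-62,-0.4],[85,-62,-0.4]],"twist":[0,0,0,0,0]}'
python3 -m jog '{"fingers":[0.35,0.35,0.35,0.35,0.35],"dp":[[5,0,0],[8,0,0],[10,0,0],[11,0,0],[12,0,0]],"twist":[0,0,0,0,0]}'
```

```text
time_s: 21.4
tcp_pos: [0.5713, -0.3594, 0.0341]
eef_rot: [109.0, 89.6, 115.7]
contact_force: [0.1, 0.3, -1.3]
gripper_width: 0.0404
time_s: 21.9
tcp_pos: [0.5715, -0.3595, 0.0252]
eef_rot: [102.3, 89.7, 109.0]
contact_force: [-7.5, 4.9, 17.9]
gripper_width: 0.0405
```

```bash
python3 -m jog '{"fingers":[0.5,0.6,0.8,1,1],"dp":[[0,0,0],[0,0,0],[0,0,0],[0,0,0],[0,0,0]],"twist":[0,0,0,0,0]}'
python3 - <<'E'
from h import *
s=r.get_state(); print(s["tcp_pos"],jaw(s)[1],s["gripper_width"])
E
python3 -m jog '{"fingers":[1,1,1,1,1],"dp":[[-10,0,0],[-35,0,0],[-65,0,0],[-95,10,0],[-105,40,0]],"twist":[0,0,0,0,0]}'
python3 - <<'E'
from meas import *
c=r.capture("top"); pickle.dump(c,open("t2.pkl","wb")); cv2.imwrite("pics/t2.png",cv2.resize(c["frame"][130:270,200:450,::-1],None,fx=3,fy=3))
print(plan((.549,-.105,.10),94.3))
E
```

```text
time_s: 22.4
tcp_pos: [0.5715, -0.3595, 0.0251]
eef_rot: [103.2, 89.7, 110.0]
contact_force: [0.4, -0.5, -0.6]
gripper_width: 0.0705
[ 0.57150293 -0.35947508  0.02507743] 96.71821426968751 0.07051826616161991
time_s: 22.9
tcp_pos: [0.5687, -0.3222, 0.1343]
eef_rot: [31.9, 89.8, 38.5]
contact_force: [-0.1, 0.5, -0.2]
gripper_width: 0.0875
(array([ 35.7, 213.4,   5.7]), np.float64(2.4))
```

View pics/t2.png

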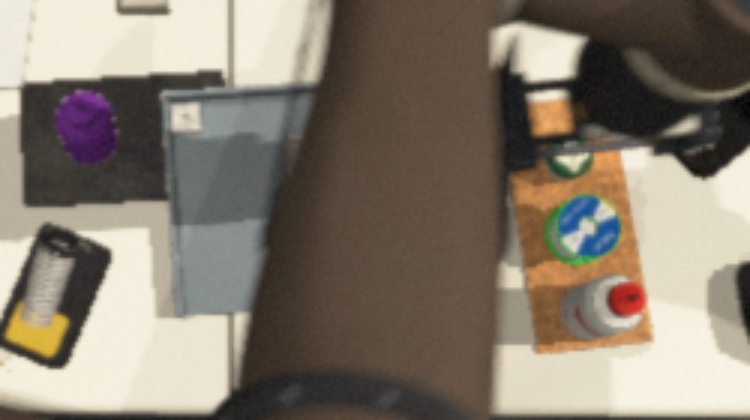

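All three supplies stand upright on the mat in a row: jar (570,158), spool (588,228), bottle (605,305). Now the torch.

```bash
python3 -m jog '{"fingers":[1,1,1,1,1],"dp":[[0,45,1],[0,95,2],[0,145,4],[0,190,5],[0,213,5.7]],"twist":[2.4,2.4,2.4,2.4,2.4]}'
python3 - <<'E'
from meas import *
print(plan((.5492,-.1050,.0286),94.3),r.get_state()["tcp_pos"])
E
```

```text
time_s: 23.45
tcp_pos: [0.5485, -0.1027, 0.1365]
eef_rot: [41.8, 89.6, 46.3]
contact_force: [-0.0, -0.6, -0.2]
gripper_width: 0.0875
(array([107.9,  -2.8,   0. ]), np.float64(0.1)) [ 0.54849029 -0.1026655   0.13651748]
```

```bash
python3 -m jog '{"fingers":[1,1,1,1,1],"dp":[[20,-2.8,0],[50,-2.8,0],[80,-2.8,0],[98,-2.8,0],[107,-2.8,0]],"twist":[0,0,0,0,0]}'
python3 - <<'E'
from h import *
print(plan((.549,-.1048,.0286),94.3))
E
python3 -m jog '{"fingers":[0.8,0.6,0.4,0.2,0.15],"dp":[[0,0,0],[0,0,0],[0,0,0],[0,0,0],[0,0,0]],"twist":[0,0,0,0,0]}' 25
python3 -m jog '{"fingers":[0.15,0.15,0.15,0.15,0.15],"dp":[[0,0,0],[0,0,0],[0,0,0],[0,0,0],[0,0,0]],"twist":[0,0,0,0,0]}'
```

```text
time_s: 23.95
tcp_pos: [0.5483, -0.105, 0.0281]
eef_rot: [61.2, 89.7, 65.6]
contact_force: [0.5, -0.8, 0.1]
gripper_width: 0.088
(array([-0.5,  0.2,  0.7]), np.float64(0.1))
time_s: 24.45
tcp_pos: [0.5487, -0.105, 0.0289]
eef_rot: [49.2, 89.7, 53.7]
contact_force: [0.9, -0.0, -0.5]
gripper_width: 0.0531
time_s: 24.95
tcp_pos: [0.5487, -0.105, 0.0289]
eef_rot: [49.8, 89.7, 54.3]
contact_force: [-0.3, -0.1, 1.1]
gripper_width: 0.0226
```

```bash
python3 -m jog '{"fingers":[0.15,0.15,0.15,0.15,0.15],"dp":[[-5,0,0],[-30,0,0],[-75,0,0],[-125,0,0],[-175,0,0]],"twist":[0,0,0,0,0]}'
python3 - <<'E'
from h import *
s=r.get_state(); print(s["gripper_width"],s["joints"].round(1),jaw(s)[1],plan((.47,.25,.3),9,s))
E
```

```text
time_s: 25.45
tcp_pos: [0.5475, -0.1058, 0.2059]
eef_rot: [55.9, 89.7, 60.4]
contact_force: [2.1, -0.0, -1.4]
gripper_width: 0.0227
0.022740781616555433 [  9.   11.1 -17.4  -0.2 -61.3 -94.5] 94.43998648854499 (array([-92.8, 361.1, -49.5]), np.float64(85.4))
```

```bash
python3 -m jog '{"fingers":[0.15,0.15,0.15,0.15,0.15],"dp":[[-20,20,-3],[-45,55,-8],[-65,95,-13],[-80,138,-19],[-92,180,-25]],"twist":[-8,-16,-24,-32,-40]}'
python3 - <<'E'
from h import *
s=r.get_state(); print(plan((.47,.25,.3),9,s))
E
```

```text
time_s: 25.95
tcp_pos: [0.5077, 0.0726, 0.3001]
eef_rot: [8.4, 89.6, 53.1]
contact_force: [1.7, 1.0, -0.1]
gripper_width: 0.0225
(array([  0.8, 152.6,  98.1]), np.float64(-54.3))
```

```bash
python3 -m jog '{"fingers":[0.15,0.15,0.15,0.15,0.15],"dp":[[0,35,23],[0,75,48],[0,110,70],[0,140,90],[0,152,98]],"twist":[-8.5,-17,-25.5,-34,-42.5]}'
python3 -m jog '{"fingers":[0.15,0.15,0.15,0.15,0.15],"dp":[[0,0,0],[0,0,0],[0,0,0],[0,0,0],[0,0,0]],"twist":[-8,-11.8,-11.8,-11.8,-11.8]}'
python3 - <<'E'
from h import *
c=r.capture("wrist"); pickle.dump(c,open("w5.pkl","wb")); cv2.imwrite("pics/w5.png",cv2.resize(c["frame"][:,:,::-1],None,fx=1.5,fy=1.5))
s=r.get_state(); print(s["tcp_pos"],s["joints"].round(1),jaw(s)[1],c["pose"].round(3).tolist())
E
```

```text
time_s: 26.45
tcp_pos: [0.4694, 0.2521, 0.3009]
eef_rot: [-31.6, 89.6, 56.1]
contact_force: [-0.2, -1.3, -1.0]
gripper_width: 0.0223
time_s: 26.95
tcp_pos: [0.4694, 0.2518, 0.301]
eef_rot: [-43.4, 89.6, 56.0]
contact_force: [0.2, 0.1, -0.2]
gripper_width: 0.0225
[0.46940311 0.25184733 0.30101124] [ 49.3   4.9 -12.1  -0.  -72.6 -39.9] -170.58269881322323 [[-0.987, -0.158, -0.04, 0.481], [-0.163, 0.948, 0.273, 0.178], [-0.005, 0.276, -0.961, 0.441], [0.0, 0.0, 0.0, 1.0]]
```

View pics/w5.png

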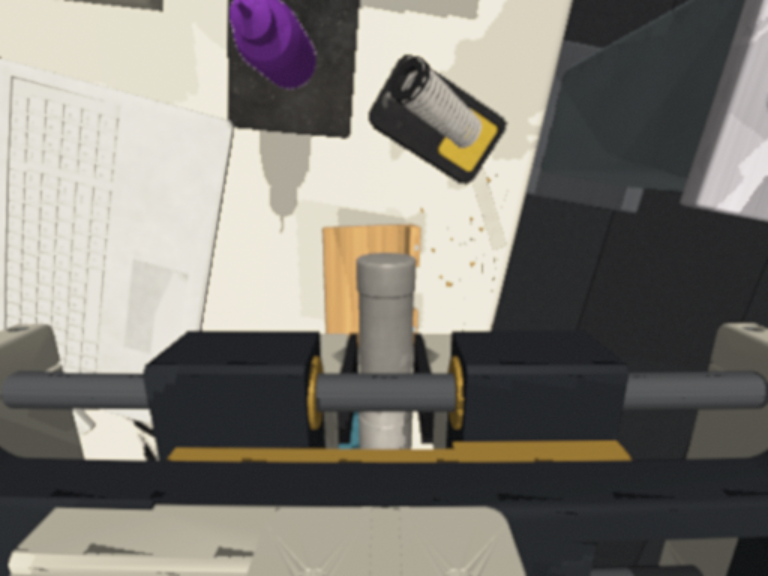

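The wrist view shows only the near end of the rest, at (365,280), past the torch, which is held level. I'll back off along +y to see the whole rest.

```bash
python3 -m jog '{"fingers":[0.15,0.15,0.15,0.15,0.15],"dp":[[0,0,45],[0,0,90],[0,0,130],[0,0,145],[0,0,145]],"twist":[0,0,0,0,0]}'
python3 - <<'E'
from h import *
c=r.capture("wrist"); pickle.dump(c,open("w6.pkl","wb")); cv2.imwrite("pics/w6.png",cv2.resize(c["frame"][60:240,130:400,::-1],None,fx=2.9,fy=2.9,interpolation=cv2.INTER_CUBIC))
s=r.get_state(); print(s["tcp_pos"],jaw(s)[1])
E
```

```text
time_s: 27.5
tcp_pos: [0.4452, 0.3965, 0.3009]
eef_rot: [-42.9, 89.7, 56.6]
contact_force: [-0.1, 0.5, -1.4]
gripper_width: 0.0223
[0.44543069 0.39517009 0.30114092] -170.55387829816772
```

View pics/w6.png

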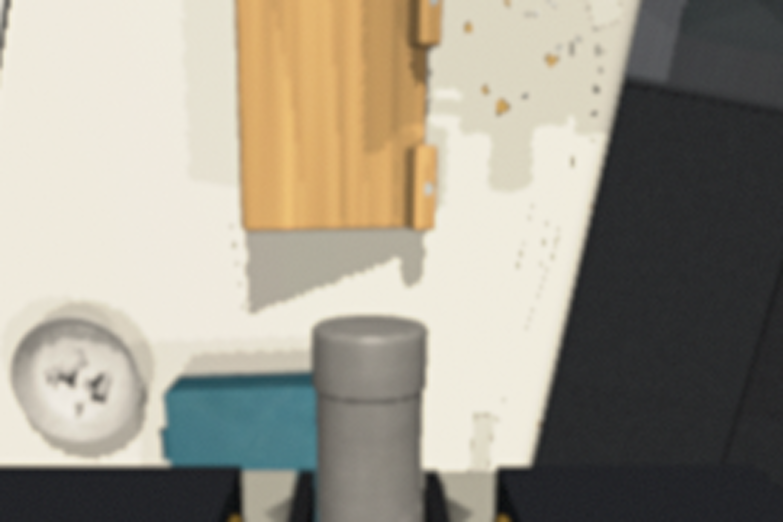

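Run:
```python
from h import *
c=pickle.load(open("w6.pkl","rb"))
k=blobs(c,(8,70,80),(25,255,255),(195,0,300,150),500)[0]
a=cv2.approxPolyDP(k,2.0,True).reshape(-1,2); print(a.tolist())
cv2.imwrite("pics/w6b.png",cv2.resize(c["frame"][0:150,190:310,::-1],None,fx=4,fy=4,interpolation=cv2.INTER_CUBIC))
```

```text
[[211, 40], [214, 138], [279, 138], [280, 111], [276, 109], [276, 77], [281, 74], [282, 44], [264, 45]]
```

View pics/w6b.png

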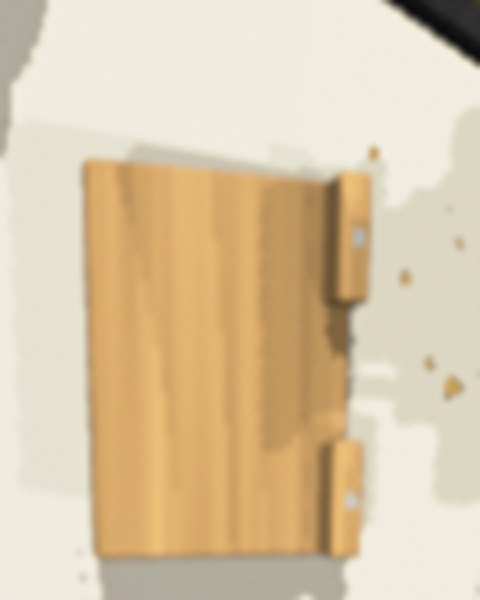

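The whole rest is now in view: back corners (86,160) and (97,553), cleat blocks on the right with inner top edges at x≈338 and 331, and the notch between rows 303 and 440.

Run:
```python
from h import *
c=pickle.load(open("w6.pkl","rb"))
f=lambda u,v,z: ray(c,[(190+(u+.5)/4-.5,(v+.5)/4-.5)],z)[0,:2]*1000
A,B=f(86,160,.0467),f(97,553,.0467)
print("back",A,B,np.linalg.norm(A-B)); ax=B-A; yaw=np.degrees(np.arctan2(-ax[0],ax[1])); print("yaw",yaw)
C=[f(u,v,.0331) for u,v in ((339,180),(337,303),(334,440),(331,553))]; D=[f(u,v,.029) for u,v in ((370,176),(366,303),(362,440),(358,555))]; E=[f(349,320,.014),f(347,400,.014)]
for nm,a in (("inner top",C),("outer top",D)): 
    a=np.array(a); d=a[-1]-a[0]; print(nm,a.round(1).tolist(),np.degrees(np.arctan2(-d[0],d[1])))
print("notch",E)
t=np.radians(8.5)
for yw in (8,8.5,9,9.5):
    t=np.radians(yw); ex,ey=np.array([np.cos(t),np.sin(t)]),np.array([-np.sin(t),np.cos(t)])
    M=(A+B)/2; print(yw,"y ctr back",M@ey,"inner",np.mean(np.array(C)@ey),"x: back",M@ex-46,"inner",np.mean(np.array(C)@ex)+38.2,"outer",np.mean(np.array(D)@ex)+49.5,"notch",np.mean(np.array(E)@ex)+44)
```

```text
back [532.26080548 241.90265977] [512.8102683  366.48312096] 126.08970896010491
yaw 8.87385300820531
inner top [[450.1, 231.4], [443.7, 269.7], [436.6, 314.7], [430.5, 353.9]] 9.061438566668214
outer top [[439.8, 227.5], [433.6, 267.5], [426.5, 313.0], [420.3, 353.3]] 8.822964202084272
notch [array([437.79066425, 272.20131828]), array([433.4483589 , 299.57830523])]
8 y ctr back 228.50961503832548 inner 228.34127050792344 x: back 513.7857248067472 inner 514.8398376359733 outer 515.7875014756634 notch 515.1682640675716
8.5 y ctr back 223.61592409336833 inner 224.17316150894973 x: back 515.7585071489776 inner 516.8143168542935 outer 517.7563630480045 notch 517.0918120602935
9 y ctr back 218.70520393002727 inner 219.9879808558055 x: back 517.6885094059522 inner 518.7523477393544 outer 519.6895650853713 notch 518.9793322798776
9.5 y ctr back 213.7778285186553 inner 215.7860472662009 x: back 519.5755846005266 inner 520.653782702601 outer 521.5869603669439 notch 520.8306809843511
```

Run:
```python
from h import *
print(plan((.4558,.2942,.11),8.9))
```

```text
(array([ 190.7,    7. , -102. ]), np.float64(0.5))
```

```bash
python3 -m jog '{"fingers":[0.15,0.15,0.15,0.15,0.15],"dp":[[10,3,-30],[40,7,-62],[80,7,-90],[120,7,-102],[160,7,-102]],"twist":[0.5,0.5,0.5,0.5,0.5]}'
python3 - <<'E'
from h import *
s=r.get_state(); print(plan((.4558,.2942,.0633),8.9,s),jaw(s)[0][:,0])
E
```

```text
time_s: 28.05
tcp_pos: [0.456, 0.291, 0.1404]
eef_rot: [-44.3, 89.6, 54.5]
contact_force: [0.6, 0.6, -0.7]
gripper_width: 0.0222
(array([77.1,  0.1,  2.9]), np.float64(-0.1)) [ 0.00395718  0.00554345 -0.99997681]
```

```bash
python3 -m jog '{"fingers":[0.15,0.15,0.15,0.15,0.15],"dp":[[20,0,3],[45,0,3],[63,0,3],[72,0,3],[77,0,3]],"twist":[0,0,0,0,0]}'
python3 -m jog '{"fingers":[0.15,0.15,0.15,0.15,0.15],"dp":[[3,0,0],[5,0,0],[7,0,0],[8,0,0],[9,0,0]],"twist":[0,0,0,0,0]}'
python3 - <<'E'
from h import *
c=r.capture("scene"); cv2.imwrite("pics/s4.png",cv2.resize(c["frame"][90:220,110:270,::-1],None,fx=4.5,fy=4.5,interpolation=cv2.INTER_CUBIC))
print(plan((.4558,.2942,.0543),8.9))
E
```

```text
time_s: 28.55
tcp_pos: [0.456, 0.2934, 0.0632]
eef_rot: [-45.1, 89.6, 53.6]
contact_force: [-0.3, 0.1, -0.9]
gripper_width: 0.0221
time_s: 29.05
tcp_pos: [0.4562, 0.2936, 0.0545]
eef_rot: [-45.6, 89.6, 53.1]
contact_force: [-0.1, 0.3, -1.5]
gripper_width: 0.0223
(array([-0.1,  0.2,  0.7]), np.float64(-0.2))
```

View pics/s4.png

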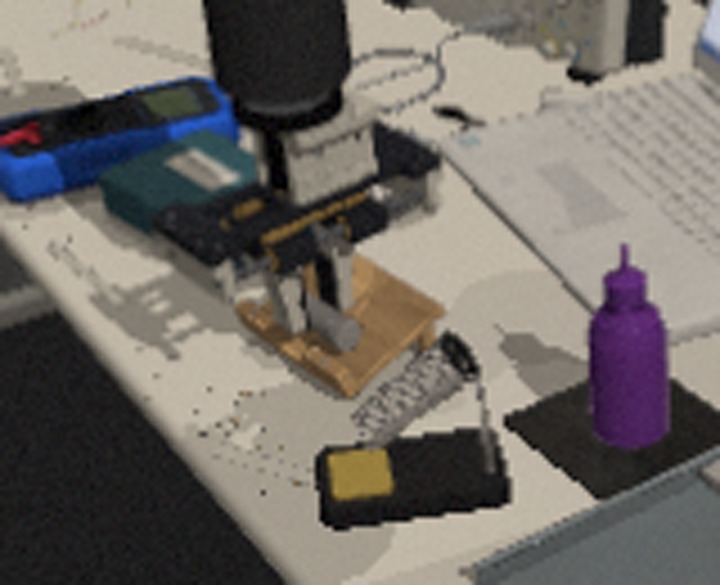

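The torch (335,325) is level just above the deck, behind the cleat. I lower it by millimetres and watch the force.

```bash
python3 -m jog '{"fingers":[0.15,0.15,0.15,0.15,0.15],"dp":[[1,0,0.7],[1.5,0,0.7],[2,0,0.7],[2.5,0,0.7],[2.5,0,0.7]],"twist":[0,0,0,0,0]}'
python3 -m jog '{"fingers":[0.15,0.15,0.15,0.15,0.15],"dp":[[0.5,0,0],[1,0,0],[1.5,0,0],[2,0,0],[2,0,0]],"twist":[0,0,0,0,0]}'
```

```text
time_s: 29.6
tcp_pos: [0.4559, 0.2942, 0.0517]
eef_rot: [-45.2, 89.6, 53.6]
contact_force: [0.3, -0.3, -0.1]
gripper_width: 0.0223
time_s: 30.1
tcp_pos: [0.4559, 0.2942, 0.0496]
eef_rot: [-45.2, 89.6, 53.5]
contact_force: [-0.8, -0.7, -1.1]
gripper_width: 0.0225
```

```bash
python3 -m jog '{"fingers":[0.15,0.15,0.15,0.15,0.15],"dp":[[0.4,0,0],[0.8,0,0],[1.2,0,0],[1.6,0,0],[1.6,0,0]],"twist":[0,0,0,0,0]}'
```

```text
time_s: 30.6
tcp_pos: [0.4559, 0.2941, 0.0479]
eef_rot: [-44.8, 89.6, 53.9]
contact_force: [0.1, -0.1, -1.0]
gripper_width: 0.0224
```

```bash
python3 -m jog '{"fingers":[0.3,0.34,0.36,0.38,0.4],"dp":[[-0.3,0,0],[-1,0,0],[-2,0,0],[-3,0,0],[-5,0,0]],"twist":[0,0,0,0,0]}'
python3 -m jog '{"fingers":[0.4,0.4,0.4,0.4,0.4],"dp":[[-3,0,0],[-10,0,0],[-20,0,0],[-35,0,0],[-55,0,0]],"twist":[0,0,0,0,0]}'
python3 -m jog '{"fingers":[0.7,1,1,1,1],"dp":[[-40,0,10],[-85,0,50],[-125,0,95],[-160,0,130],[-190,0,150]],"twist":[0,0,0,0,0]}'
python3 - <<'E'
from h import *
c=r.capture("wrist"); pickle.dump(c,open("w7.pkl","wb")); cv2.imwrite("pics/w7.png",cv2.resize(c["frame"][0:190,130:400,::-1],None,fx=2.9,fy=2.9,interpolation=cv2.INTER_CUBIC))
s=r.get_state(); print(s["tcp_pos"],jaw(s)[1])
E
```

```text
time_s: 31.1
tcp_pos: [0.4559, 0.2941, 0.053]
eef_rot: [-45.0, 89.7, 53.7]
contact_force: [-0.1, 0.3, -0.4]
gripper_width: 0.0343
time_s: 31.6
tcp_pos: [0.4554, 0.2935, 0.1088]
eef_rot: [-44.4, 89.7, 54.3]
contact_force: [0.6, 0.4, 0.7]
gripper_width: 0.0349
time_s: 32.1
tcp_pos: [0.4319, 0.4385, 0.2972]
eef_rot: [-41.9, 89.7, 56.8]
contact_force: [1.1, 0.3, -0.9]
gripper_width: 0.0697
[0.43370769 0.44383964 0.30457197] -171.1557098247229
```

View pics/w7.png

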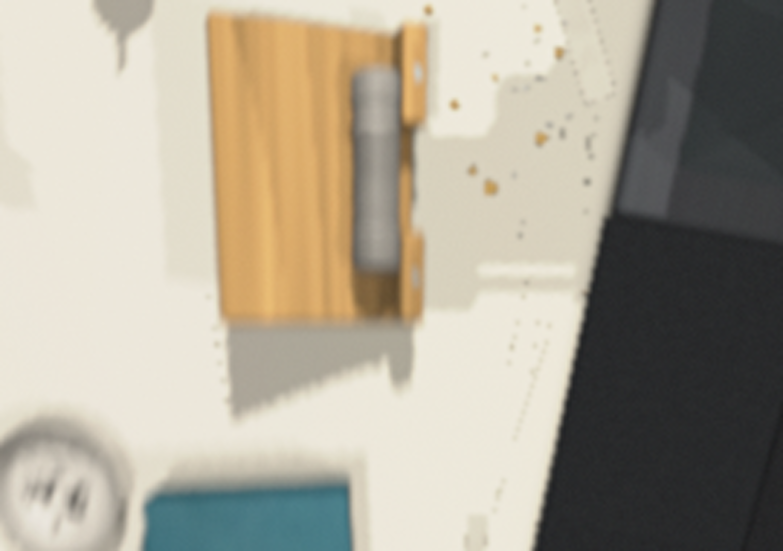

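The torch lies against both cleat blocks in the middle of the rest: it spans rows 66–272, and the deck spans 15–320. Now I put the supplies back, the jar first.

Run:
```python
from h import *
s=r.get_state(); print(s["joints"].round(1),plan((.5715,-.3595,.28),96.72,s),plan((.5715,-.3595,.28),jaw(s)[1],s))
```

```text
[ 63.8  13.1  -1.9   0.2 -74.1 -55. ] (array([  16.1,  -12.3, -815.2]), np.float64(-87.9)) (array([  16.1,  -12.3, -815.2]), np.float64(-0.0))
```

```bash
python3 -m jog '{"fingers":[1,1,1,1,1],"dp":[[0,0,-35],[0,-1,-80],[0,-2,-130],[0,-3,-180],[0,-4,-230]],"twist":[0,0,0,0,0]}'
python3 -m jog '{"fingers":[1,1,1,1,1],"dp":[[0,-1,-50],[0,-2,-100],[0,-3,-150],[0,-4,-200],[0,-4,-250]],"twist":[8.5,17,25.5,34,42.5]}'
python3 - <<'E'
from h import *
s=r.get_state(); print(s["joints"].round(1),plan((.5715,-.3595,.2),96.72,s))
E
```

```text
time_s: 32.65
tcp_pos: [0.4727, 0.2153, 0.3032]
eef_rot: [-49.8, 89.0, 49.1]
contact_force: [1.6, -0.1, 0.2]
gripper_width: 0.0873
time_s: 33.15
tcp_pos: [0.5148, -0.0313, 0.3018]
eef_rot: [-9.9, 88.9, 46.2]
contact_force: [2.0, 0.1, 0.5]
gripper_width: 0.0875
[ 18.    3.  -14.   -0.5 -72.1 -51.7] (array([  98. , -230. , -242.5]), np.float64(49.3))
```

```bash
python3 -m jog '{"fingers":[1,1,1,1,1],"dp":[[0,-30,-33],[0,-60,-66],[0,-95,-103],[0,-125,-135],[0,-150,-162]],"twist":[8.5,17,25.5,34,42.5]}'
python3 - <<'E'
from h import *
s=r.get_state(); print(s["tcp_pos"],jaw(s)[0][:,0],plan((.5715,-.3595,.15),96.72,s))
E
```

```text
time_s: 33.65
tcp_pos: [0.5485, -0.2519, 0.3001]
eef_rot: [30.8, 88.9, 43.9]
contact_force: [1.2, 1.4, -0.5]
gripper_width: 0.0875
[ 0.54854104 -0.25192161  0.30010661] [ 0.0137927   0.01329613 -0.99981647] (array([ 149. , -111.4,   -4.6]), np.float64(6.4))
```

```bash
python3 -m jog '{"fingers":[1,1,1,1,1],"dp":[[20,-30,-1],[50,-65,-3],[90,-95,-4.6],[125,-111,-4.6],[149,-111,-4.6]],"twist":[6.4,6.4,6.4,6.4,6.4]}'
python3 - <<'E'
from h import *
s=r.get_state(); print(s["tcp_pos"],jaw(s)[0][:,0],plan((.5715,-.3595,.0251),96.72,s))
E
```

```text
time_s: 34.15
tcp_pos: [0.5702, -0.3608, 0.1473]
eef_rot: [45.2, 89.0, 51.8]
contact_force: [-0.7, 0.7, 0.0]
gripper_width: 0.0878
[ 0.57018873 -0.36084129  0.14725999] [ 0.01118381  0.01422161 -0.99983632] (array([ 1.222e+02, -4.000e-01, -1.000e-01]), np.float64(-0.1))
```

```bash
python3 -m jog '{"fingers":[1,1,1,1,1],"dp":[[20,0,0],[55,0,0],[85,0,0],[100,0,0],[108,0,0]],"twist":[0,0,0,0,0]}'
python3 - <<'E'
from h import *
s=r.get_state(); print(plan((.5715,-.3595,.0251),96.72,s))
E
```

```text
time_s: 34.65
tcp_pos: [0.571, -0.3592, 0.0385]
eef_rot: [49.7, 89.0, 56.3]
contact_force: [-0.1, -0.1, 0.0]
gripper_width: 0.0876
(array([13.4, -0.5,  0.3]), np.float64(-0.1))
```

```bash
python3 -m jog '{"fingers":[1,1,1,0.7,0.35],"dp":[[6,-0.5,0.3],[11,-0.5,0.3],[13.4,-0.5,0.3],[13.4,-0.5,0.3],[13.4,-0.5,0.3]],"twist":[0,0,0,0,0]}' 20
python3 -m jog '{"fingers":[0.35,0.35,0.35,0.35,0.35],"dp":[[0,0,0],[0,0,0],[0,0,0],[0,0,0],[0,0,0]],"twist":[0,0,0,0,0]}'
python3 - <<'E'
from h import *
s=r.get_state(); print(s["tcp_pos"],jaw(s)[1])
E
python3 -m jog '{"fingers":[0.35,0.35,0.35,0.35,0.35],"dp":[[-5,0,0],[-20,0,0],[-45,0,0],[-75,0,0],[-95,0,0]],"twist":[0,0,0,0,0]}'
python3 - <<'E'
from h import *
s=r.get_state(); print(s["gripper_width"],plan((.46962,-.10949,s["tcp_pos"][2]),94.37,s))
E
```

```text
time_s: 35.15
tcp_pos: [0.5718, -0.3596, 0.0257]
eef_rot: [46.7, 89.0, 53.3]
contact_force: [0.2, 0.6, 0.0]
gripper_width: 0.077
time_s: 35.65
tcp_pos: [0.5718, -0.3596, 0.0258]
eef_rot: [46.6, 89.0, 53.3]
contact_force: [-0.2, 0.7, 1.6]
gripper_width: 0.0405
[ 0.57179833 -0.35962685  0.02578812] 96.6329814107687
time_s: 36.15
tcp_pos: [0.5716, -0.3615, 0.1244]
eef_rot: [37.3, 88.9, 44.0]
contact_force: [0.0, 0.0, -1.0]
gripper_width: 0.0405
0.04045526190787921 (array([  1.9, 262.1, -72.1]), np.float64(2.3))
```

```bash
python3 -m jog '{"fingers":[0.35,0.35,0.35,0.35,0.35],"dp":[[0,25,-7],[0,70,-19],[0,118,-32],[0,165,-45],[0,205,-56]],"twist":[0,0,1,2,2.3]}'
python3 - <<'E'
from h import *
s=r.get_state(); print(plan((.46962,-.10949,.04),94.37,s))
E
```

```text
time_s: 36.65
tcp_pos: [0.4913, -0.1628, 0.1271]
eef_rot: [36.7, 88.9, 41.0]
contact_force: [0.5, 0.8, -0.3]
gripper_width: 0.0405
(array([ 87.5,  53.7, -19. ]), np.float64(-0.0))
```

```bash
python3 -m jog '{"fingers":[0.35,0.35,0.35,0.35,0.35],"dp":[[0,30,-10],[5,53.7,-19],[30,53.7,-19],[60,53.7,-19],[80,53.7,-19]],"twist":[0,0,0,0,0]}'
python3 - <<'E'
from h import *
s=r.get_state(); print(plan((.46962,-.10949,.0255),94.37,s))
E
```

```text
time_s: 37.15
tcp_pos: [0.4696, -0.1092, 0.0475]
eef_rot: [34.9, 88.8, 39.2]
contact_force: [0.5, 0.2, -0.5]
gripper_width: 0.0399
(array([22. , -0.6, -0.4]), np.float64(0.0))
```

```bash
python3 -m jog '{"fingers":[0.35,0.35,0.35,0.35,0.35],"dp":[[8,-0.6,-0.4],[14,-0.6,-0.4],[18,-0.6,-0.4],[20.5,-0.6,-0.4],[22,-0.6,-0.4]],"twist":[0,0,0,0,0]}'
python3 - <<'E'
from h import *
s=r.get_state(); print(plan((.46962,-.10949,.0255),94.37,s))
E
```

```text
time_s: 37.65
tcp_pos: [0.47, -0.1096, 0.0259]
eef_rot: [33.4, 88.8, 37.8]
contact_force: [1.0, 0.1, -0.5]
gripper_width: 0.0403
(array([ 0.4,  0.1, -0.4]), np.float64(0.0))
```

Release, lift, and go to the spool.

```bash
python3 -m jog '{"fingers":[0.35,0.35,0.35,0.5,0.6],"dp":[[0.5,0,-0.4],[0.8,0,-0.4],[0.8,0,-0.4],[0.8,0,-0.4],[0.8,0,-0.4]],"twist":[0,0,0,0,0]}'
python3 -m jog '{"fingers":[0.8,1,1,1,1],"dp":[[0,0,0],[-10,0,0],[-35,0,0],[-65,0,0],[-95,0,0]],"twist":[0,0,0,0,0]}'
python3 - <<'E'
from h import *
s=r.get_state(); print(s["joints"].round(1),plan((.50201,-.36775,.125),96.66,s))
E
```

```text
time_s: 38.15
tcp_pos: [0.4696, -0.1096, 0.0252]
eef_rot: [33.6, 88.8, 38.0]
contact_force: [-0.7, -0.2, -0.5]
gripper_width: 0.0472
time_s: 38.65
tcp_pos: [0.4675, -0.111, 0.1217]
eef_rot: [34.2, 88.8, 38.5]
contact_force: [0.3, -0.1, 0.4]
gripper_width: 0.0845
[  9.7   8.7 -33.   -0.8 -47.2 -94.8] (array([  -6.1, -258.6,   14.9]), np.float64(-2.3))
```

```bash
python3 -m jog '{"fingers":[1,1,1,1,1],"dp":[[-5,-35,2],[-6,-85,5],[-6,-135,8],[-6,-185,11],[-6,-225,13]],"twist":[-1,-2.3,-2.3,-2.3,-2.3]}'
python3 - <<'E'
from h import *
s=r.get_state(); print(s["tcp_pos"],plan((.50201,-.36775,.06),96.66,s))
E
```

```text
time_s: 39.15
tcp_pos: [0.4976, -0.337, 0.126]
eef_rot: [30.1, 88.8, 36.7]
contact_force: [1.0, -0.2, 0.5]
gripper_width: 0.0877
[ 0.49755932 -0.33696044  0.12603095] (array([ 65.7, -31.8,  -0.3]), np.float64(-0.0))
```

```bash
python3 -m jog '{"fingers":[1,1,1,1,1],"dp":[[0,-20,0],[5,-31.5,0],[30,-31.8,0],[55,-31.8,0],[66,-31.8,0]],"twist":[0,0,0,0,0]}'
python3 - <<'E'
from h import *
s=r.get_state(); print(s["tcp_pos"],plan((.50201,-.36775,.0251),96.66,s))
E
```

```text
time_s: 39.65
tcp_pos: [0.501, -0.3666, 0.0577]
eef_rot: [38.9, 88.8, 45.5]
contact_force: [0.1, 0.4, 0.3]
gripper_width: 0.0877
[ 0.50096373 -0.36661315  0.05766105] (array([32.6, -1.7,  0.4]), np.float64(-0.0))
```

```bash
python3 -m jog '{"fingers":[1,1,1,1,1],"dp":[[10,-1.7,0.4],[20,-1.7,0.4],[28,-1.7,0.4],[32,-1.7,0.4],[32.5,-1.7,0.4]],"twist":[0,0,0,0,0]}'
python3 -m jog '{"fingers":[0.55,0.55,0.55,0.55,0.55],"dp":[[0,0,0],[0,0,0],[0,0,0],[0,0,0],[0,0,0]],"twist":[0,0,0,0,0]}' 25
python3 - <<'E'
from h import *
s=r.get_state(); print(s["tcp_pos"],jaw(s)[1])
E
python3 -m jog '{"fingers":[0.55,0.55,0.55,0.55,0.55],"dp":[[-5,0,0],[-25,0,0],[-55,0,0],[-90,0,0],[-120,10,0]],"twist":[0,0,0,0,0]}'
python3 - <<'E'
from h import *
s=r.get_state(); print(s["gripper_width"],plan((.5536,-.1559,.15),4.33,s))
E
```

```text
time_s: 40.15
tcp_pos: [0.502, -0.3677, 0.0249]
eef_rot: [39.7, 88.9, 46.4]
contact_force: [-0.1, 0.6, -0.2]
gripper_width: 0.0878
time_s: 40.65
tcp_pos: [0.5021, -0.3678, 0.0253]
eef_rot: [38.4, 88.8, 45.0]
contact_force: [-0.5, 1.1, 2.0]
gripper_width: 0.0592
[ 0.50212761 -0.36776997  0.02527426] 96.63794671577857
time_s: 41.15
tcp_pos: [0.4993, -0.3602, 0.147]
eef_rot: [37.0, 88.9, 43.6]
contact_force: [-0.5, 0.0, -1.2]
gripper_width: 0.0589
0.058868472175147145 (array([  0.6, 196.7,  77.5]), np.float64(-87.7))
```

```bash
python3 -m jog '{"fingers":[0.55,0.55,0.55,0.55,0.55],"dp":[[0,18,7],[0,45,18],[0,75,30],[0,105,42],[0,132,53]],"twist":[-5,-13.5,-22,-30.5,-39]}'
python3 - <<'E'
from h import *
s=r.get_state(); print(s["tcp_pos"],plan((.5536,-.1559,.14),4.33,s))
E
```

```text
time_s: 41.65
tcp_pos: [0.5367, -0.2216, 0.1497]
eef_rot: [-1.9, 88.9, 44.0]
contact_force: [0.2, -0.2, -0.8]
gripper_width: 0.0588
[ 0.53666313 -0.22162136  0.14972522] (array([10.9, 33.5, 58.8]), np.float64(-48.4))
```

```bash
python3 -m jog '{"fingers":[0.55,0.55,0.55,0.55,0.55],"dp":[[0,8,14],[0,16,29],[0,24,43],[0,31,55],[0,33.5,58.8]],"twist":[-8.5,-17,-25.5,-34,-42.5]}'
python3 - <<'E'
from h import *
s=r.get_state(); print(s["tcp_pos"],plan((.5536,-.1559,.05),4.33,s))
E
```

```text
time_s: 42.15
tcp_pos: [0.5536, -0.1549, 0.1511]
eef_rot: [-44.4, 88.8, 44.5]
contact_force: [-0.2, 0.1, -0.9]
gripper_width: 0.0592
[ 0.55357977 -0.15486866  0.1511061 ] (array([101.1,   1.4,  -2.5]), np.float64(-5.5))
```

```bash
python3 -m jog '{"fingers":[0.55,0.55,0.55,0.55,0.55],"dp":[[15,1.4,-2.5],[45,1.4,-2.5],[75,1.4,-2.5],[94,1.4,-2.5],[103,1.4,-2.5]],"twist":[-5.5,-5.5,-5.5,-5.5,-5.5]}'
python3 - <<'E'
from h import *
s=r.get_state(); print(s["tcp_pos"],plan((.5536,-.1559,.0252),4.33,s))
E
```

```text
time_s: 42.65
tcp_pos: [0.5523, -0.1558, 0.0463]
eef_rot: [-42.6, 89.0, 51.7]
contact_force: [0.2, 0.4, -0.6]
gripper_width: 0.0589
[ 0.55228082 -0.155838    0.04625483] (array([21.1, -1.1, -0.4]), np.float64(-0.0))
```

```bash
python3 -m jog '{"fingers":[0.55,0.55,0.55,0.55,0.55],"dp":[[8,-1.1,-0.4],[14,-1.1,-0.4],[18,-1.1,-0.4],[20.5,-1.1,-0.4],[21.5,-1.1,-0.4]],"twist":[0,0,0,0,0]}'
python3 - <<'E'
from h import *
s=r.get_state(); print(s["tcp_pos"],plan((.5536,-.1559,.0252),4.33,s))
E
python3 -m jog '{"fingers":[0.55,0.55,0.7,0.85,1],"dp":[[0.2,0,0],[0.2,0,0],[0.2,0,0],[0.2,0,0],[0.2,0,0]],"twist":[0,0,0,0,0]}'
python3 -m jog '{"fingers":[1,1,1,1,1],"dp":[[-5,0,0],[-25,0,0],[-60,0,0],[-100,0,0],[-140,0,0]],"twist":[0,0,0,0,0]}'
python3 - <<'E'
from h import *
s=r.get_state(); print(s["tcp_pos"],plan((.42785,-.3763,.2),96.7,s))
E
```

```text
time_s: 43.15
tcp_pos: [0.5541, -0.156, 0.0257]
eef_rot: [-45.2, 88.9, 49.2]
contact_force: [-2.5, 1.6, 10.4]
gripper_width: 0.0592
[ 0.55407851 -0.15595897  0.02568069] (array([0.5, 0.5, 0.1]), np.float64(0.0))
time_s: 43.65
tcp_pos: [0.5542, -0.156, 0.0256]
eef_rot: [-45.7, 88.9, 48.6]
contact_force: [-0.2, 0.2, -0.0]
gripper_width: 0.0719
time_s: 44.15
tcp_pos: [0.5521, -0.158, 0.1673]
eef_rot: [-45.1, 89.0, 49.2]
contact_force: [0.6, 1.0, -0.9]
gripper_width: 0.0878
[ 0.55209418 -0.15800576  0.16729379] (array([ -37.2,  140. , -207.8]), np.float64(87.7))
```

```bash
python3 -m jog '{"fingers":[1,1,1,1,1],"dp":[[-15,19,-28],[-35,45,-67],[-45,72,-107],[-45,98,-145],[-45,112,-166]],"twist":[8.5,17,25.5,34,42.5]}'
python3 - <<'E'
from h import *
s=r.get_state(); print(s["tcp_pos"],plan((.42785,-.3763,.2),96.7,s))
E
```

```text
time_s: 44.65
tcp_pos: [0.4508, -0.3348, 0.2098]
eef_rot: [-6.2, 88.9, 45.2]
contact_force: [0.3, 0.2, -1.1]
gripper_width: 0.0877
[ 0.45075879 -0.33483526  0.20979183] (array([  8.9,  -7.9, -46.9]), np.float64(44.7))
```

```bash
python3 -m jog '{"fingers":[1,1,1,1,1],"dp":[[0,-3,-15],[0,-6,-32],[0,-8,-47],[0,-8,-47],[0,-8,-47]],"twist":[8.5,17,25.5,34,42.5]}'
python3 - <<'E'
from h import *
s=r.get_state(); print(s["tcp_pos"],plan((.42785,-.3763,.115),96.7,s))
E
```

```text
time_s: 45.15
tcp_pos: [0.4272, -0.377, 0.2092]
eef_rot: [36.3, 88.9, 44.8]
contact_force: [0.6, 1.2, -1.2]
gripper_width: 0.0878
[ 0.42718651 -0.37703159  0.2092443 ] (array([94.2, -0.4, -0.7]), np.float64(1.8))
```

```bash
python3 -m jog '{"fingers":[1,1,1,1,1],"dp":[[15,-0.4,-0.7],[45,-0.4,-0.7],[75,-0.4,-0.7],[92,-0.4,-0.7],[100,-0.4,-0.7]],"twist":[1.8,1.8,1.8,1.8,1.8]}'
python3 - <<'E'
from h import *
s=r.get_state(); print(s["tcp_pos"],plan((.42785,-.3763,.0885),96.7,s))
E
```

```text
time_s: 45.65
tcp_pos: [0.427, -0.3758, 0.1078]
eef_rot: [45.7, 89.0, 52.4]
contact_force: [-0.8, 0.4, -0.2]
gripper_width: 0.0877
[ 0.42695451 -0.37576042  0.1077835 ] (array([19.3, -0.9,  0.6]), np.float64(-0.0))
```

```bash
python3 -m jog '{"fingers":[1,1,1,1,1],"dp":[[5,-0.9,0.6],[10,-0.9,0.6],[15,-0.9,0.6],[18,-0.9,0.6],[19.3,-0.9,0.6]],"twist":[0,0,0,0,0]}'
python3 -m jog '{"fingers":[0.5,0.5,0.5,0.5,0.5],"dp":[[0,0,0],[0,0,0],[0,0,0],[0,0,0],[0,0,0]],"twist":[0,0,0,0,0]}' 25
python3 - <<'E'
from h import *
s=r.get_state(); print(s["tcp_pos"],jaw(s)[1])
E
python3 -m jog '{"fingers":[0.5,0.5,0.5,0.5,0.5],"dp":[[-5,0,0],[-20,0,0],[-45,0,0],[-75,0,0],[-95,0,0]],"twist":[0,0,0,0,0]}'
python3 - <<'E'
from h import *
s=r.get_state(); print(s["gripper_width"],plan((.54544,-.05303,.185),4.67,s))
E
```

```text
time_s: 46.15
tcp_pos: [0.428, -0.3764, 0.0885]
eef_rot: [44.8, 89.0, 51.5]
contact_force: [0.3, 1.1, -0.0]
gripper_width: 0.0876
time_s: 46.65
tcp_pos: [0.428, -0.3763, 0.0887]
eef_rot: [44.5, 89.0, 51.2]
contact_force: [-0.3, 0.2, 1.2]
gripper_width: 0.053
[ 0.42798283 -0.37634703  0.08865297] 96.69790871748077
time_s: 47.15
tcp_pos: [0.4272, -0.378, 0.1858]
eef_rot: [39.8, 88.9, 46.5]
contact_force: [0.0, 0.5, -1.2]
gripper_width: 0.0526
0.05261420862320892 (array([  6.6, 308.9, 155.4]), np.float64(-88.0))
```

```bash
python3 -m jog '{"fingers":[0.5,0.5,0.5,0.5,0.5],"dp":[[0,20,10],[0,55,28],[0,92,46],[0,130,65],[0,165,83]],"twist":[-6,-14,-22,-30,-38]}'
python3 - <<'E'
from h import *
s=r.get_state(); print(s["tcp_pos"],plan((.54544,-.05303,.185),4.67,s))
E
```

```text
time_s: 47.65
tcp_pos: [0.4904, -0.2028, 0.1893]
eef_rot: [1.3, 88.9, 46.3]
contact_force: [1.1, -0.0, -1.5]
gripper_width: 0.0528
[ 0.49041791 -0.20276368  0.18927361] (array([  7. ,  66.9, 144.7]), np.float64(-49.7))
```

```bash
python3 -m jog '{"fingers":[0.5,0.5,0.5,0.5,0.5],"dp":[[0,17,38],[0,34,76],[0,50,110],[0,61,133],[0,66,143]],"twist":[-8.5,-17,-25.5,-34,-42.5]}'
python3 - <<'E'
from h import *
s=r.get_state(); print(s["tcp_pos"],plan((.54544,-.05303,.115),4.67,s))
E
```

```text
time_s: 48.15
tcp_pos: [0.5453, -0.0528, 0.1921]
eef_rot: [-41.5, 88.9, 46.5]
contact_force: [-0.5, -0.8, -2.7]
gripper_width: 0.0528
[ 0.54533669 -0.0527549   0.19213682] (array([77.1,  0.8, -1.4]), np.float64(-6.7))
```

```bash
python3 -m jog '{"fingers":[0.5,0.5,0.5,0.5,0.5],"dp":[[10,0.8,-1.4],[35,0.8,-1.4],[60,0.8,-1.4],[75,0.8,-1.4],[83,0.8,-1.4]],"twist":[-6.7,-6.7,-6.7,-6.7,-6.7]}'
python3 - <<'E'
from h import *
s=r.get_state(); print(s["tcp_pos"],plan((.54544,-.05303,.0888),4.67,s))
E
```

```text
time_s: 48.65
tcp_pos: [0.5446, -0.0531, 0.1078]
eef_rot: [-43.1, 89.0, 51.6]
contact_force: [0.1, -0.4, -1.2]
gripper_width: 0.0527
[ 0.54461226 -0.05309716  0.10777944] (array([19. , -0.6, -0.2]), np.float64(0.0))
```

```bash
python3 -m jog '{"fingers":[0.5,0.5,0.5,0.5,0.5],"dp":[[6,-0.6,-0.2],[12,-0.6,-0.2],[16,-0.6,-0.2],[18,-0.6,-0.2],[19,-0.6,-0.2]],"twist":[0,0,0,0,0]}'
python3 - <<'E'
from h import *
s=r.get_state(); print(s["tcp_pos"],plan((.54544,-.05303,.0885),4.67,s))
E
```

```text
time_s: 49.15
tcp_pos: [0.5456, -0.053, 0.089]
eef_rot: [-44.1, 89.0, 50.5]
contact_force: [-0.5, 1.1, -1.8]
gripper_width: 0.0526
[ 0.54560312 -0.05300734  0.08895315] (array([ 0.5,  0.2, -0. ]), np.float64(0.0))
```

```bash
python3 -m jog '{"fingers":[0.5,0.5,0.5,0.5,0.5],"dp":[[0.3,0,0],[0.6,0,0],[0.9,0,0],[1.2,0,0],[1.2,0,0]],"twist":[0,0,0,0,0]}'
python3 -m jog '{"fingers":[0.65,0.75,0.85,1,1],"dp":[[0,0,0],[0,0,0],[0,0,0],[0,0,0],[0,0,0]],"twist":[0,0,0,0,0]}'
python3 -m jog '{"fingers":[1,1,1,1,1],"dp":[[-5,0,0],[-20,0,0],[-45,0,0],[-80,0,0],[-120,0,0]],"twist":[0,0,0,0,0]}'
python3 -m jog '{"fingers":[1,1,1,1,1],"dp":[[-40,0,0],[-80,0,10],[-110,0,40],[-115,0,70],[-115,0,90]],"twist":[0,0,0,0,0]}'
python3 - <<'E'
from h import *
s=r.get_state(); print(s["tcp_pos"])
c=r.capture("wrist"); pickle.dump(c,open("w8.pkl","wb")); cv2.imwrite("pics/w8.png",cv2.resize(c["frame"][:,:,::-1],None,fx=1.2,fy=1.2))
E
```

```text
time_s: 49.65
tcp_pos: [0.5459, -0.053, 0.0886]
eef_rot: [-46.4, 89.0, 48.3]
contact_force: [-1.2, 0.7, 5.4]
gripper_width: 0.0527
time_s: 50.15
tcp_pos: [0.5459, -0.053, 0.0885]
eef_rot: [-46.1, 89.0, 48.6]
contact_force: [0.7, -0.2, -0.4]
gripper_width: 0.0832
time_s: 50.65
tcp_pos: [0.5438, -0.0548, 0.2093]
eef_rot: [-42.0, 89.1, 52.7]
contact_force: [0.9, 0.4, 0.1]
gripper_width: 0.0875
time_s: 51.15
tcp_pos: [0.5355, 0.0349, 0.3277]
eef_rot: [-47.6, 88.9, 47.1]
contact_force: [0.5, -0.9, -0.9]
gripper_width: 0.0871
[0.53550018 0.03487854 0.32770874]
```

View pics/w8.png

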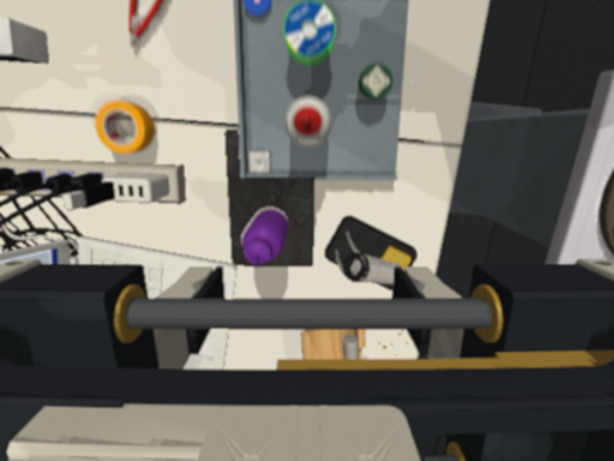

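All three are upright at their spots: spool (309,30), jar (376,80), bottle (307,120). The torch is still on the rest (350,347). I'll clear the arm and compare the top view before and after.

```bash
python3 -m jog '{"fingers":[1,1,1,1,1],"dp":[[0,0,35],[0,0,80],[0,0,130],[0,0,180],[0,0,230]],"twist":[0,0,0,0,0]}'
python3 -m jog '{"fingers":[1,1,1,1,1],"dp":[[0,10,45],[0,30,90],[0,50,130],[0,60,160],[0,60,170]],"twist":[0,0,0,0,0]}'
python3 - <<'E'
from meas import *
a=pickle.load(open("top0.pkl","rb")); c=r.capture("top"); pickle.dump(c,open("t3.pkl","wb"))
for nm,lo,hi,roi,z in (("cap",(0,120,80),(8,255,255),(260,165,295,205),.145),("spool",(35,90,60),(130,255,255),(300,170,335,205),.047),("jar",(40,30,20),(90,255,140),(290,205,318,232),.033)):
    for x in (a,c): k=blobs(x,lo,hi,roi,5); print(nm,circ(x,k,z) if k else None)
A,C=[x["frame"][140:250,110:350,::-1] for x in (a,c)]
cv2.imwrite("pics/t3.png",cv2.resize(np.vstack([A,C]),None,fx=2.6,fy=2.6,interpolation=cv2.INTER_CUBIC)[:600])
E
```

```text
time_s: 51.7
tcp_pos: [0.5155, 0.2673, 0.3304]
eef_rot: [-44.6, 88.9, 50.2]
contact_force: [1.3, 0.0, 0.9]
gripper_width: 0.0879
time_s: 52.2
tcp_pos: [0.44, 0.4342, 0.3318]
eef_rot: [-44.0, 88.9, 50.9]
contact_force: [-0.6, -0.4, 0.2]
gripper_width: 0.0876
cap [539.4 -51.   13.9]
cap [540.  -52.1  14. ]
spool [ 562.2 -162.    50. ]
spool [ 559.9 -165.6   49.3]
jar [ 467.1 -109.5   21.5]
jar [ 467.4 -108.9   21.1]
```

View pics/t3.png

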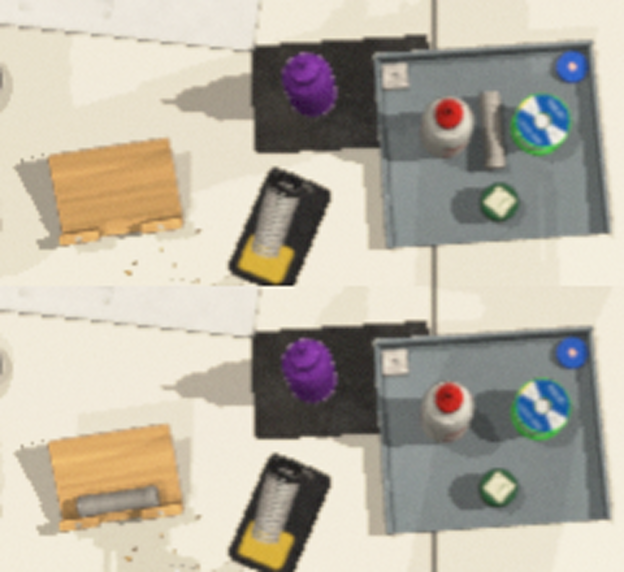

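The before and after halves match: bottle, jar and spool are at the same pixels, and the torch (118,500) is centred on the cleat. Handing in.

```bash
python3 -m jog '{"fingers":[1,1,1,1,1],"dp":[[0,0,0],[0,0,0],[0,0,0],[0,0,0],[0,0,0]],"twist":[0,0,0,0,0]}'
python3 -c "
from plant import r
print(r.close_job())"
```

```text
time_s: 52.75
tcp_pos: [0.4411, 0.4336, 0.3318]
eef_rot: [-44.6, 88.9, 50.3]
contact_force: [0.2, 1.1, -0.6]
gripper_width: 0.0876
the job is handed in; nothing more can be done
None
```

The job is done and handed in at 52.75 s of the 141 s allowed. I stood the bottle, spool and jar on the mat, laid the torch on the rest, then put the jar, spool and bottle back upright in the tray.

- **Torch:** the last wrist and top views show it against both cleat blocks. It is centred to within a few millimetres.
- **Supplies:** in the top view before and after, the bottle and jar agree with their start positions to about 1 mm.
- **Spool:** its mask in that comparison also caught other pixels and read 2 to 4 mm off with a wrong radius, so I don't trust it. By eye the spool shows at the same place. The gripper pose when I released it was within about 0.6 mm of the pose where I picked it up.
- **Forces and tilt:** the highest force I read was about 18 N, when setting the jar down on the mat. The tool leaned up to about 1.2° by the end, with no effect that I could see.
- **Look-alike:** I left the purple bottle alone.

I viewed 15 pictures, one over the budget of 14.

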